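# Make up two hand-lamp sets at the packing cart

### The job

Make up two hand-lamp sets from the stock on the packing cart: the blue box gets the red lamp, the black magnet foot with the steel top and the battery pack; the orange box gets the green lamp and the white foot with the wire loop. Set each part down, without dropping it in, right side up and fully seated in the pocket of its shape. Leave the yellow lamp, the tape gun and the knife where they are.

Things in the scene. Friction and masses are not known exactly. Their poses are not given: they have to be found in the camera images.
- lamp_red: Loose hand lamp: red head frame and end cap, white lens, dark grey handle; 0.26 kg. Origin on the underside below its centre of mass, the best place to grip: x towards the head, z up out of the lens. Handle x -62 to +22 mm, 28 wide, 30 high; head x +22 to +88 mm, 54 wide, 26 high. Starts lens up on the cart top (z = 0). For the blue box.
- lamp_green: Loose hand lamp: green head frame and end cap, white lens, dark grey handle; 0.26 kg. Origin on the underside below its centre of mass, the best place to grip: x towards the head, z up out of the lens. Handle x -62 to +22 mm, 28 wide, 30 high; head x +22 to +88 mm, 54 wide, 26 high. Starts lens up on the cart top (z = 0). For the orange box.
- lamp_yellow: Loose hand lamp: yellow head frame and end cap, white lens, dark grey handle; 0.26 kg. Origin on the underside below its centre of mass, the best place to grip: x towards the head, z up out of the lens. Handle x -62 to +22 mm, 28 wide, 30 high; head x +22 to +88 mm, 54 wide, 26 high. Starts lens up on the cart top (z = 0). Not wanted in either set: stays where it lies.
- foot_magnet: A loose round screw-on lamp foot, a plain puck 46 mm in diameter (43 mm at the top edge) and 32 mm high, black, with a bright steel disc on its top. 0.13 kg. Origin at the centre of the underside, z up through that top face; it starts that way up on the cart top.
- foot_loop: A loose round screw-on lamp foot, a plain puck 46 mm in diameter (43 mm at the top edge) and 32 mm high, white, with a folded-down dark wire loop on its top (the loop adds 3 mm). 0.13 kg. Origin at the centre of the underside, z up through that top face; it starts that way up on the cart top.
- battery: A loose battery pack, dark grey, with brass contacts and a blue latch on top: a block 62 mm along its x, 38 mm along its y (34 mm in the upper 10 mm) and 34 mm high, 0.22 kg. Origin at the centre of the underside, z up through the contacts; it starts that way up on the cart top.
- box_blue: Fixed open blue box, 186 (x) x 168 (y) x 26 mm; origin centre of underside. Tray surface at z 25, pocket floors z 14 mm: grip above the tray. T-shaped lamp pocket: lamp origin goes to x -13, y -39, head to +x; 44 wide for the handle (x -83 to 1), 70 for the head (x 1 to 83). Round foot pocket, 62 across, at x -52, y 43. Battery pocket 78 (x) x 54 (y) at x 40, y 43, long side along x.
- box_orange: Fixed open orange box, 186 (x) x 168 (y) x 26 mm; origin centre of underside. Tray surface at z 25, pocket floors z 14 mm: grip above the tray. T-shaped lamp pocket: lamp origin goes to x -13, y -39, head to +x; 44 wide for the handle (x -83 to 1), 70 for the head (x 1 to 83). Round foot pocket, 62 across, at x -52, y 43. At x 36, y 43 a brown charger carton, top at z 29, is already packed.
- tape_gun: A tape gun with a tan roll, lying on its side, about 200 mm long, 66 mm high; loose, a bystander. Origin on the cart top, near the middle of the gun.
- knife: A closed black and grey safety knife, 144 mm long along its x, 22 mm wide, 19 mm high; loose, a bystander. Origin at the centre of the underside.
Mind the look-alikes: they are no part of the job. What is shaped like the lamp_green but pink is not meant.

How it is judged:
By the outcome, as a careful person would: the job done as asked, in the order asked, and still so for the second after the job is handed in, with the robot touching nothing.
It also fails if it takes over 112 s, if anything falls off the work surface, if the arm or the gripper's body presses on something with over 40 N, if the wrist force passes 120 N, or if a joint passes its speed limit or range.

### The arm

A 6-joint arm with a two-finger parallel gripper is mounted at the origin on the work surface. World frame = base frame: x ahead of the robot, y to its left, z up, the work surface at z = 0. Lengths are in m, angles in rad, forces in N, time in s.
With the tool pointing down it reaches from about 0.325 to 0.775 m from the base axis. Payload 5.5 kg.
Tool frame: the origin (TCP) lies on the front face of the gripper's body, between the roots of the fingers; the fingertips stand 73 mm ahead of it and the grasp point (between the pads) lies 54 mm ahead of it (robot.pinch_z is the distance from the TCP to the grasp point, in m); x points along the fingers, y is the direction in which the jaws open and shut, and the axes are right-handed (so a half turn about x gives the same grasp; the last joint's range is limited). The gripper opens to 85 mm and grips with 20 to 120 N. Pads are 22 mm wide; open, the fingers measure 114 mm over their backs; the gripper's body (76 mm by 85 mm) begins 54 mm behind the grasp point. The pads swing forward as they close: fully open they stand 13 mm farther back than shut.
Start: joints at [1.186, 0.091, 1.231, -0, 1.82, -0.057], TCP at [0.193, 0.568, 0.304] pointing down, gripper open.
Joint ranges: [-2.87, 2.87], [-0.86, 2.18], [0.17, 2.46], [-1.51, 4.65], [0.06, 2.69], [-2.65, 2.65]. Speed limits (rad/s): [2.57, 2.57, 3.01, 3.14, 3.14, 3.14].

### API

Orientations are given as a unit quaternion [x, y, z, w].
In Python, from bench import robot, optics gives the robot as it stands.
- The arm moves only by the tool drive_tool, never from a script. Its argument "moves" is a list of rows, each an object with "jaw": the opening, from 0 (shut) to 1 (fully open); "slide": the shift along the tool's x, y, z in units of 30 mm (1.0 is 30 mm), a list of three; "dr": the turn, a rotation vector about the tool's x, y, z in degrees, a list of three. A call has 1 to 12 rows; each row shifts and turns the commanded pose from where the row before left it, along the tool's axes as they then stand; what a row does not reach is not made up. A row lasts 1/10 s, in which the tool goes at most 50 mm and 8.59 degrees, less where a joint would pass 70% of its speed; a pose out of reach is approached as far as the arm can. A call is refused whole if a number of a shift passes 1 or a number of a turn 8.59, either way. A call with a gripper value outside its range is refused whole. The fingers move at their own pace and stop on an object; "squeeze" is the grip in N (left out, the last holds). Time passes only in rows, so rows that do not move let the fingers close. It gives the time, the measured TCP pose, the force and the opening at its end, in the units of the state.
- robot.sense(): the state, without advancing time (a new reading comes with each control period).
- optics.get_image(name): name is "scene" or "top"; returns a dict with "img" (420x560x3 uint8, blue, green, red), "z_map" (420x560 float32, m along the optical axis (not along the pixel's ray), 0 where there is no reading), "K" (3x3 intrinsics, pixels), "cam_to_world" (4x4, takes a point from camera to world coordinates). Camera axes: x right, y up, looking along -z (the intrinsics and any distortion apply to the point x, -y, -z); pixel columns grow to the right and rows downward; lengths in m; the calibration is good to about 2 mm. A picture is of the moment at which its call begins.
- robot.sign_off(): hands the job in, once; it reports no verdict.
Trained networks look in the newest picture that a camera, given by its name, has taken for a name from the list of things; names that differ only in an ending like _2 or _b are one class to them, and where a whole thing is asked for, a point or a joint stands for the part that bears it (a point fixed in the world has none). Each returns a list of dicts, best first, with "confidence" (0 to 1); they miss things now and then, are a little off and sometimes report something else, mostly with a low value. They report only what shows in the picture. A call takes as long as a camera call. They do not tell look-alikes from the thing itself.
- optics.outline_of(camera, query): "region" (420x560 bool, what is visible of it) and "at" ([column, row] in pixels, amid what is visible of it).
The state is a dict: "t": time; "qpos": joint angles; "qd": joint speeds; "tau": joint torques, N m; "eef_pos": TCP position; "orientation": TCP orientation; "ft_force": force on the tool from outside, world axes, zero at the start; "ft_torque": the same for the moment, N m; "gripper_width": opening from 0.0 (shut) to 1.0 (fully open).
Only numpy, scipy, OpenCV 4.12 (cv2) and the standard library are available. Lean on these libraries where they do the work, as an engineer would, in place of code of your own. Each camera call takes 0.05 s, during which the arm holds its last target.

## Working session

There is one attempt and no reset: what is moved stays moved. The work goes in short steps, Python scripts to look and compute and a tool call to move; the robot and the scene stay as the last step left them, time stands still between calls to the robot, and variables do not carry over. Pictures are saved under pics/ and viewed, and the job is handed in when it is done.

Besides the shell and the picture viewer there is one more tool, called after ">>>" as name(argument=value, ...) on one line, values as JSON. drive_tool: Moves the arm, as the interface text tells. Its arguments: {"type":"object","properties":{"moves":{"type":"array","items":{"type":"object","properties":{"jaw":{"type":"number"},"slide":{"type":"array","items":{"type":"number"}},"dr":{"type":"array","items":{"type":"number"}}}}},"squeeze":{"type":"number"}},"required":["moves"]}

```bash
ls; mkdir -p pics
python3 - <<'E'
from bench import robot, optics
import cv2, numpy as np
s=robot.sense(); print({k:np.round(v,3).tolist() for k,v in s.items()})
for n in("scene","top"):
    d=optics.get_image(n); cv2.imwrite(f"pics/{n}0.png",d["img"]); print(n,d["K"].tolist(),np.round(d["cam_to_world"],4).tolist(),(d["z_map"]>0).mean(), d.keys())
print(robot.pinch_z,[x for x in dir(robot) if x[0]!='_'],[x for x in dir(optics) if x[0]!='_'])
E
```

```text
pics
{'t': 0.0, 'qpos': [1.186, 0.092, 1.232, 0.0, 1.82, -0.057], 'qd': [0.0, -0.0, -0.0, -0.001, -0.0, -0.001], 'tau': [-0.002, -45.87, -41.803, -0.0, 0.011, -0.0], 'eef_pos': [0.193, 0.568, 0.303], 'orientation': [0.115, 0.698, -0.116, 0.697], 'ft_force': [-0.268, -0.774, 0.337], 'ft_torque': [-0.018, 0.006, -0.004], 'gripper_width': 0.999}
scene [[420.0453993284404, 0.0, 278.81308781219616], [0.0, 420.0453993284404, 215.8652701149316], [0.0, 0.0, 1.0]] [[-0.0324, -0.7733, 0.6332, 1.0827], [0.9994, -0.0317, 0.0125, 0.0215], [0.0104, 0.6332, 0.7739, 0.7758], [0.0, 0.0, 0.0, 1.0]] 0.9960331632653061 dict_keys(['img', 'z_map', 'K', 'cam_to_world'])
top [[400.2729579352429, 0.0, 280.8325825275228], [0.0, 400.2729579352429, 206.72168545056775], [0.0, 0.0, 1.0]] [[-0.0277, 0.9977, -0.0617, 0.4261], [-0.9995, -0.0285, -0.0127, -0.0088], [-0.0145, 0.0613, 0.998, 0.93], [0.0, 0.0, 0.0, 1.0]] 0.9956164965986395 dict_keys(['img', 'z_map', 'K', 'cam_to_world'])
0.0539 ['IKError', 'pinch_z', 'sense', 'sign_off'] ['get_image', 'outline_of']
```

View pics/scene0.png

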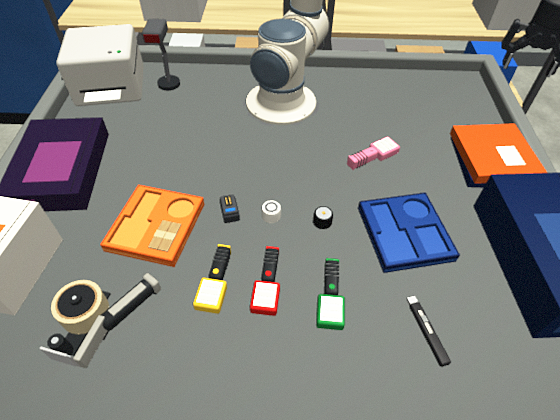

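View pics/top0.png

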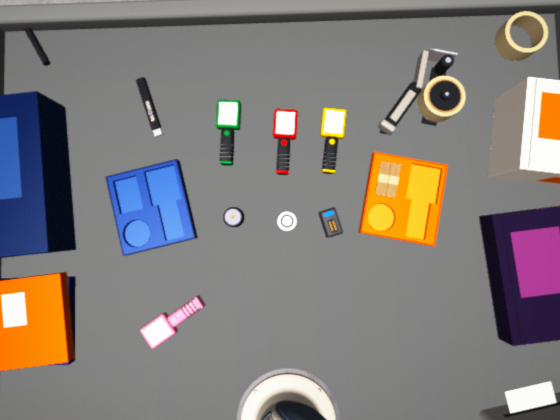

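```bash
cat > h.py <<'E'
from bench import robot, optics
import cv2, numpy as np
def cloud(d):
    K=d["K"];z=d["z_map"];v,u=np.mgrid[0:420,0:560]
    p=np.stack([(u-K[0,2])*z/K[0,0],-(v-K[1,2])*z/K[1,1],-z],-1)
    T=d["cam_to_world"]; w=p@T[:3,:3].T+T[:3,3]; w[z<=0]=np.nan
    return w
E
python3 - <<'E'
from h import *
names="lamp_red lamp_green lamp_yellow foot_magnet foot_loop battery box_blue box_orange tape_gun knife".split()
D={n:optics.get_image(n) for n in("top","scene")}
W={n:cloud(D[n]) for n in D}
out={}
for n in D:
    out[n+"_w"]=W[n]; out[n+"_img"]=D[n]["img"]; vis=D[n]["img"].copy()
    out[n+"_K"]=D[n]["K"]; out[n+"_T"]=D[n]["cam_to_world"]
    for q in names:
        for i,r in enumerate(optics.outline_of(n,q)):
            m=r["region"]; w=W[n][m]; w=w[~np.isnan(w[:,0])]
            print(n,q,i,round(r["confidence"],2),np.round(r["at"]),m.sum(),"med",np.round(np.median(w,0),3),"zpct",np.round(np.percentile(w[:,2],[2,50,90,98]),3))
            if r["confidence"]>.3:
                out[f"{n}_{q}_{i}"]=m
                cs,_=cv2.findContours(m.astype(np.uint8),0,1); cv2.drawContours(vis,cs,-1,(255,0,255),1)
    cv2.imwrite(f"pics/{n}_m.png",vis)
np.savez("d0.npz",**out)
print(robot.sense()["t"])
E
```

```text
top lamp_red 0 0.87 [282. 134.] 1137 med [ 0.648 -0.007  0.029] zpct [0.003 0.029 0.032 0.034]
top lamp_red 1 0.35 [400. 197.] 6408 med [ 0.494 -0.272  0.025] zpct [0.01  0.025 0.029 0.032]
top lamp_green 0 0.92 [166. 322.] 1243 med [0.23  0.266 0.029] zpct [0.011 0.029 0.032 0.034]
top lamp_green 1 0.9 [226. 126.] 1117 med [0.674 0.121 0.029] zpct [0.013 0.029 0.032 0.034]
top lamp_yellow 0 0.76 [332. 130.] 1087 med [ 0.651 -0.115  0.029] zpct [0.021 0.029 0.032 0.034]
top lamp_yellow 1 0.49 [223. 124.] 1189 med [0.674 0.121 0.029] zpct [0.002 0.029 0.032 0.034]
top foot_magnet 0 0.58 [231. 218.] 316 med [0.461 0.11  0.034] zpct [0.004 0.034 0.036 0.037]
top foot_magnet 1 0.43 [147. 110.] 568 med [0.723 0.305 0.015] zpct [0.003 0.015 0.018 0.021]
top foot_loop 0 0.86 [286. 225.] 311 med [ 0.45  -0.008  0.034] zpct [0.027 0.034 0.036 0.038]
top battery 0 0.8 [329. 222.] 431 med [ 0.444 -0.105  0.035] zpct [0.018 0.035 0.037 0.039]
top box_blue 0 0.58 [150. 206.] 6267 med [0.491 0.3   0.019] zpct [0.011 0.019 0.028 0.029]
top box_blue 1 0.27 [234. 216.] 305 med [0.463 0.11  0.034] zpc
[... 859 characters left out ...]
zpct [0.003 0.032 0.035 0.037]
scene battery 0 0.6 [230. 208.] 408 med [ 0.458 -0.108  0.034] zpct [0.009 0.034 0.037 0.038]
scene battery 1 0.48 [211. 284.] 1512 med [ 0.658 -0.116  0.028] zpct [0.001 0.028 0.032 0.033]
scene box_blue 0 0.77 [406. 229.] 5540 med [0.5   0.298 0.019] zpct [0.005 0.019 0.027 0.029]
scene box_orange 0 0.72 [153. 226.] 5529 med [ 0.505 -0.273  0.025] zpct [0.004 0.025 0.029 0.032]
scene tape_gun 0 0.87 [ 84. 311.] 5090 med [ 0.739 -0.341  0.045] zpct [0.006 0.045 0.058 0.065]
scene tape_gun 1 0.64 [228. 211.] 478 med [ 0.458 -0.107  0.034] zpct [0.001 0.034 0.037 0.038]
scene knife 0 0.58 [427. 334.] 832 med [0.737 0.305 0.015] zpct [0.008 0.015 0.017 0.02 ]
1.2
```

```bash
cat > fit.py <<'E'
import numpy as np, cv2
from scipy.optimize import minimize, differential_evolution
from scipy.ndimage import gaussian_filter
def sd_rect(p,x0,x1,y0,y1):
    c=np.array([(x0+x1)/2,(y0+y1)/2]);h=np.array([(x1-x0)/2,(y1-y0)/2])
    q=abs(p-c)-h
    return np.linalg.norm(np.maximum(q,0),axis=1)+np.minimum(q.max(1),0)
SH={'lamp':lambda p:np.minimum(sd_rect(p,-.062,.022,-.014,.014),sd_rect(p,.022,.088,-.027,.027)),
 'foot':lambda p:np.linalg.norm(p,axis=1)-.0225,
 'battery':lambda p:sd_rect(p,-.031,.031,-.018,.018),
 'box':lambda p:sd_rect(p,-.093,.093,-.084,.084),
 'knife':lambda p:sd_rect(p,-.072,.072,-.011,.011)}
def fit(w,img,shape,c,R,zmin,th0s,zmax=.08):
    """grid occupancy (1 mm) from points, then fit by boundary occupancy mismatch"""
    sd=SH[shape]
    n=int(2*R/.002); 
    pts=w.reshape(-1,3); ok=~np.isnan(pts[:,0])&(np.hypot(pts[:,0]-c[0],pts[:,1]-c[1])<R); pts=pts[ok]
    hi=(pts[:,2]>zmin)&(pts[:,2]<zmax); lab=np.where(hi,1.,-1.)
    best=None
    def cost(q):
        ct,st=np.cos(q[2]),np.sin(q[2]); d=pts[:,:2]-q[:2]
        L=np.stack([d[:,0]*ct+d[:,1]*st,-d[:,0]*st+d[:,1]*ct],1)
        s=np.clip(-sd(L)/.003,-1,1)
        return ((s-lab)**2).mean()
    for t in th0s:
        for dx in(-.01,.01):
            r=minimize(cost,[c[0]+dx,c[1],t],method='Nelder-Mead',options=dict(initial_simplex=np.array([[c[0]+dx,c[1],t],[c[0]+dx+.01,c[1],t],[c[0]+dx,c[1]+.01,t],[c[0]+dx,c[1],t+.15]]),xatol=1e-5,fatol=1e-7,maxiter=400))
            if best is None or r.fun<best.fun: best=r
    return best.x,best.fun
E
python3 - <<'E'
from fit import *
d=np.load("d0.npz")
for n in("top","scene"):
    w=d[n+"_w"]
    # cart z
    for (x,y) in [(.35,0),(.55,0),(.55,-.15),(.57,.2),(.8,.1),(.35,.2)]:
        m=np.hypot(w[...,0]-x,w[...,1]-y)<.02
        print(n,"z cart",x,y,round(float(np.nanmedian(w[m][:,2])),4), "std",round(float(np.nanstd(w[m][:,2])),4))
    G=np.linspace(-np.pi,np.pi,12,endpoint=False)
    for q,sh,c,R,z in [('red','lamp',(.64,-.008),.1,.013),('green','lamp',(.665,.12),.1,.013),('yellow','lamp',(.64,-.115),.1,.013),
      ('magnet','foot',(.465,.11),.06,.02),('loop','foot',(.453,-.009),.06,.02),('battery','battery',(.448,-.107),.06,.018),
      ('blue','box',(.49,.3),.16,.008),('orange','box',(.49,-.275),.16,.008),('knife','knife',(.73,.305),.1,.009)]:
        x,f=fit(w,None,sh,c,R,z,G if sh=='lamp' else ([0] if sh=='foot' else np.linspace(-1.2,1.2,5)))
        print(n,q,np.round(x[:2],4),"deg",round(np.degrees(x[2]),1),"cost",round(f,3))
E
```

```text
top z cart 0.35 0 0.0011 std 0.0015
top z cart 0.55 0 0.002 std 0.0123
top z cart 0.55 -0.15 0.0012 std 0.0016
top z cart 0.57 0.2 0.0017 std 0.0016
top z cart 0.8 0.1 0.0016 std 0.0017
top z cart 0.35 0.2 0.0013 std 0.0016
top red [ 0.621  -0.0061] deg -5.1 cost 0.137
top green [0.6465 0.1235] deg -3.5 cost 0.046
top yellow [ 0.6199 -0.1148] deg -8.1 cost 0.191
top magnet [0.4633 0.1129] deg -4.0 cost 0.029
top loop [ 0.4507 -0.0086] deg 5.3 cost 0.02
top battery [ 0.4446 -0.1079] deg 15.8 cost 0.042
top blue [0.4913 0.3014] deg 12.4 cost 0.031
top orange [ 0.4944 -0.2742] deg -12.0 cost 0.045
top knife [0.7295 0.3078] deg 17.1 cost 0.032
scene z cart 0.35 0 0.0014 std 0.0015
scene z cart 0.55 0 0.0044 std 0.0146
scene z cart 0.55 -0.15 0.0012 std 0.0013
scene z cart 0.57 0.2 0.0013 std 0.0014
scene z cart 0.8 0.1 0.0014 std 0.0014
scene z cart 0.35 0.2 0.0014 std 0.0014
scene red [ 0.618  -0.0083] deg -5.1 cost 0.147
scene green [0.6438 0.1219] deg -3.7 cost 0.058
scene yellow [ 0.6169 -0.1165] deg -8.2 cost 0.249
scene magnet [0.4601 0.1107] deg 5.4 cost 0.117
scene loop [ 0.4472 -0.0107] deg 3.8 cost 0.129
scene battery [ 0.4411 -0.1103] deg 15.4 cost 0.104
scene blue [0.4891 0.2992] deg 12.4 cost 0.08
scene orange [ 0.4922 -0.2758] deg -12.0 cost 0.111
scene knife [0.7254 0.3057] deg 16.8 cost 0.052
```

Run:
```python
import cv2,numpy as np
a=cv2.imread("pics/top0.png")
cv2.imwrite("pics/crop1.png",np.hstack([cv2.resize(a[150:260,100:240],None,fx=2.8,fy=2.8,interpolation=2),cv2.resize(a[140:250,320:460],None,fx=2.8,fy=2.8,interpolation=2)]))
```

```text
(no output)
```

View pics/crop1.png

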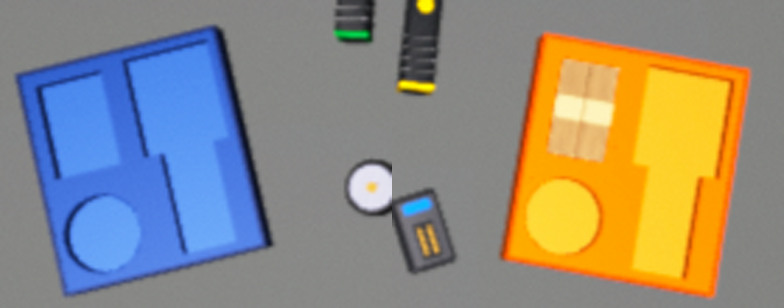

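```bash
cat > plan.py <<'E'
import sys,numpy as np
from bench import robot
from scipy.spatial.transform import Rotation as R
# target: x y z yaw(deg) of jaw-frame: object's x yaw; jaw(tool y) along object y or -y
def plan(x,y,z,yaw):
    s=robot.sense(); p=np.array(s["eef_pos"]); r=R.from_quat(s["orientation"])
    best=None
    for k in(0,180):
        a=np.radians(yaw+90+k); Y=np.array([np.cos(a),np.sin(a),0]); X=np.array([0,0,-1.]); T=R.from_matrix(np.stack([X,Y,np.cross(X,Y)],1))
        dr=(r.inv()*T).as_rotvec(degrees=True)
        if best is None or np.linalg.norm(dr)<np.linalg.norm(best[0]): best=(dr,T)
    dr,T=best; d=np.array([x,y,z])-p
    print("t",round(s["t"],2),"pos",np.round(p,4),"F",np.round(s["ft_force"],1),"w",round(s["gripper_width"],3),"q",np.round(s["qpos"],2))
    print("turn needed(tool,deg)",np.round(dr,2)); print("slide units: now-axes",np.round(r.inv().apply(d)/.03,3)," after-turn axes",np.round(T.inv().apply(d)/.03,3))
plan(*map(float,sys.argv[1:5]))
E
python3 plan.py .6195 -.0072 .187 -5.1
```

```text
t 1.2 pos [0.1932 0.5681 0.3039] F [-0.2  0.1  0.5] w 0.997 q [ 1.19  0.09  1.23  0.    1.82 -0.06]
turn needed(tool,deg) [-13.68  -0.     0.  ]
slide units: now-axes [  3.896 -13.58   19.628]  after-turn axes [  3.895 -17.836  15.86 ]
```

>>> drive_tool(moves=[{"jaw": 0.7,"dr": [-6.84,0,0]},{"jaw": 0.7,"dr": [-6.84,0,0]},{"jaw": 0.7,"slide": [0,-0.99,0.88]},{"jaw": 0.7,"slide": [0,-0.99,0.88]},{"jaw": 0.7,"slide": [0,-0.99,0.88]},{"jaw": 0.7,"slide": [0,-0.99,0.88]},{"jaw": 0.7,"slide": [0,-0.99,0.88]},{"jaw": 0.7,"slide": [0,-0.99,0.88]},{"jaw": 0.7,"slide": [0,-0.99,0.88]},{"jaw": 0.7,"slide": [0,-0.99,0.88]},{"jaw": 0.7,"slide": [0,-0.99,0.88]},{"jaw": 0.7,"slide": [0,-0.99,0.88]}], squeeze=50)

```text
validation failed for argument at $.mo...
```

```bash
python3 plan.py .6195 -.0072 .187 -5.1
```

```text
t 1.2 pos [0.1932 0.5681 0.3039] F [-0.2  0.1  0.5] w 0.997 q [ 1.19  0.09  1.23  0.    1.82 -0.06]
turn needed(tool,deg) [-13.68  -0.     0.  ]
slide units: now-axes [  3.896 -13.58   19.628]  after-turn axes [  3.895 -17.836  15.86 ]
```

>>> drive_tool(moves=[{"jaw": 0.7,"slide": [0,0,0],"dr": [-6.84,0,0]},{"jaw": 0.7,"slide": [0,0,0],"dr": [-6.84,0,0]},{"jaw": 0.7,"slide": [0,-0.99,0.88],"dr": [0,0,0]},{"jaw": 0.7,"slide": [0,-0.99,0.88],"dr": [0,0,0]},{"jaw": 0.7,"slide": [0,-0.99,0.88],"dr": [0,0,0]},{"jaw": 0.7,"slide": [0,-0.99,0.88],"dr": [0,0,0]},{"jaw": 0.7,"slide": [0,-0.99,0.88],"dr": [0,0,0]},{"jaw": 0.7,"slide": [0,-0.99,0.88],"dr": [0,0,0]},{"jaw": 0.7,"slide": [0,-0.99,0.88],"dr": [0,0,0]},{"jaw": 0.7,"slide": [0,-0.99,0.88],"dr": [0,0,0]},{"jaw": 0.7,"slide": [0,-0.99,0.88],"dr": [0,0,0]},{"jaw": 0.7,"slide": [0,-0.99,0.88],"dr": [0,0,0]}], squeeze=50)

```text
t: 2.4
eef_pos: [0.4304, 0.2473, 0.3041]
orientation: [0.032, 0.706, -0.031, 0.707]
ft_force: [-0.5, -0.4, 0.4]
gripper_width: 0.705
```

```bash
python3 plan.py .6195 -.0072 .187 -5.1
```

```text
t 2.4 pos [0.4304 0.2473 0.3041] F [-0.5 -0.4  0.4] w 0.705 q [ 0.45 -0.19  1.5   0.    1.83 -1.03]
turn needed(tool,deg) [ 0.    0.04 -0.02]
slide units: now-axes [ 3.905 -7.893  7.029]  after-turn axes [ 3.904 -7.891  7.032]
```

>>> drive_tool(moves=[{"jaw": 0.7,"slide": [0.3,-0.985,0.88],"dr": [0,0,0]},{"jaw": 0.7,"slide": [0.3,-0.985,0.88],"dr": [0,0,0]},{"jaw": 0.7,"slide": [0.3,-0.985,0.88],"dr": [0,0,0]},{"jaw": 0.7,"slide": [0.5,-0.985,0.88],"dr": [0,0,0]},{"jaw": 0.7,"slide": [0.6,-0.985,0.88],"dr": [0,0,0]},{"jaw": 0.7,"slide": [0.6,-0.985,0.88],"dr": [0,0,0]},{"jaw": 0.7,"slide": [0.6,-0.985,0.88],"dr": [0,0,0]},{"jaw": 0.7,"slide": [0.6,-0.985,0.88],"dr": [0,0,0]},{"jaw": 0.7,"slide": [0,0,0],"dr": [0,0,0]},{"jaw": 0.7,"slide": [0,0,0],"dr": [0,0,0]}])

```text
t: 3.4
eef_pos: [0.619, -0.0063, 0.1886]
orientation: [0.032, 0.707, -0.032, 0.706]
ft_force: [-0.6, 0.9, 1.0]
gripper_width: 0.703
```

```bash
python3 plan.py .6195 -.0072 .087 -5.1
python3 - <<'E'
from h import *
d=optics.get_image("scene"); cv2.imwrite("pics/s1.png",d["img"])
w=cloud(d); np.save("w1.npy",w)
m=(abs(w[...,0]-.62)<.06)&(abs(w[...,1]+.007)<.09)&(w[...,2]>.05)
p=w[m]; 
for a in np.arange(-.08,.08,.01):
    q=p[(p[:,1]>a)&(p[:,1]<a+.01)]
    if len(q)>5: print(round(a,2),len(q),"minz",np.round(np.percentile(q[:,2],[1,5]),4),"x",np.round(np.percentile(q[q[:,2]<.14][:,0],[2,98]),3) if (q[:,2]<.14).sum()>3 else '')
E
```

```text
t 3.4 pos [ 0.619  -0.0063  0.1886] F [-0.6  0.9  1. ] w 0.703 q [-0.07  0.15  1.37  0.    1.62 -1.55]
turn needed(tool,deg) [-0.1  -0.14 -0.02]
slide units: now-axes [ 3.388 -0.031  0.028]  after-turn axes [ 3.388 -0.03   0.02 ]
-0.08 159 minz [0.1897 0.1982] x 
-0.07 642 minz [0.1731 0.1838] x 
-0.06 819 minz [0.1667 0.1762] x 
-0.05 862 minz [0.133  0.1561] x [0.619 0.625]
-0.04 1212 minz [0.134  0.1885] x [0.607 0.626]
-0.03 1212 minz [0.1994 0.2493] x 
-0.02 1236 minz [0.1975 0.2533] x 
-0.01 1244 minz [0.1991 0.2533] x 
-0.0 1268 minz [0.2022 0.2469] x 
0.01 1264 minz [0.1924 0.215 ] x 
0.02 1322 minz [0.1369 0.1738] x [0.627 0.632]
0.03 795 minz [0.1379 0.1685] x [0.621 0.629]
0.04 761 minz [0.1725 0.1786] x 
0.05 528 minz [0.1791 0.1987] x 
0.06 44 minz [0.222 0.223] x
```

View pics/s1.png

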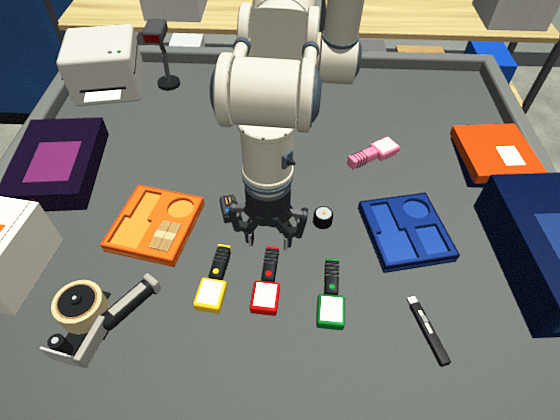

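The picture shows the gripper over the red lamp (tips at about 250,240 and 288,242, red lamp at 268,280), aligned with the handle. I'll go down and grip.

>>> drive_tool(moves=[{"jaw": 0.7,"slide": [0.8,-0.03,0.02],"dr": [0,0,0]},{"jaw": 0.7,"slide": [0.8,0,0],"dr": [0,0,0]},{"jaw": 0.7,"slide": [0.8,0,0],"dr": [0,0,0]},{"jaw": 0.7,"slide": [0.7,0,0],"dr": [0,0,0]},{"jaw": 0.7,"slide": [0.42,0,0],"dr": [0,0,0]},{"jaw": 0.7,"slide": [0,0,0],"dr": [0,0,0]},{"jaw": 0.2,"slide": [0,0,0],"dr": [0,0,0]},{"jaw": 0.2,"slide": [0,0,0],"dr": [0,0,0]},{"jaw": 0.2,"slide": [0,0,0],"dr": [0,0,0]},{"jaw": 0.2,"slide": [0,0,0],"dr": [0,0,0]},{"jaw": 0.2,"slide": [0,0,0],"dr": [0,0,0]}], squeeze=50)

```text
t: 4.55
eef_pos: [0.6206, -0.0064, 0.0867]
orientation: [0.032, 0.705, -0.031, 0.708]
ft_force: [-0.6, 0.0, 6.2]
gripper_width: 0.312
```

```bash
python3 plan.py .4859 .2594 .2 12.4
python3 - <<'E'
from h import *
d=optics.get_image("scene"); cv2.imwrite("pics/s2.png",cv2.resize(d["img"][180:340,180:380],None,fx=3.5,fy=3.5))
E
```

```text
t 4.55 pos [ 0.6206 -0.0064  0.0867] F [-0.6  0.   6.2] w 0.312 q [-0.07  0.21  1.49  0.    1.44 -1.55]
turn needed(tool,deg) [-1.75e+01  2.10e-01  1.00e-02]
slide units: now-axes [-3.793  8.427 -5.246]  after-turn axes [-3.777  9.618 -2.482]
```

View pics/s2.png

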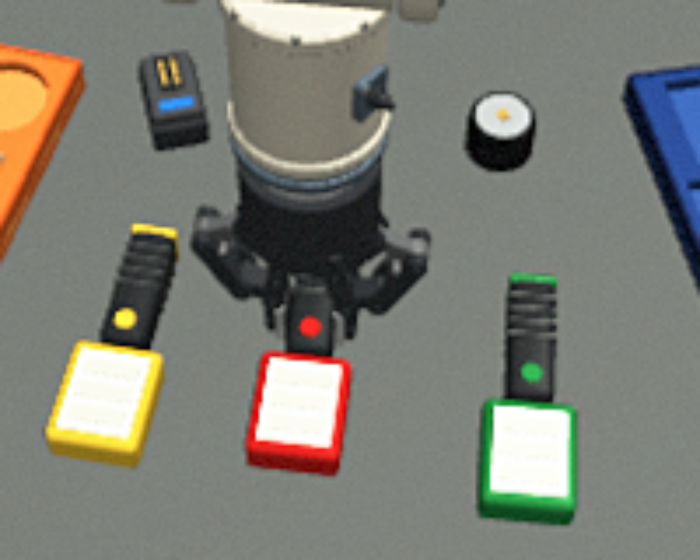

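>>> drive_tool(moves=[{"jaw": 0.2,"slide": [-0.5,0,0],"dr": [0,0,0]},{"jaw": 0.2,"slide": [-0.8,0,0],"dr": [0,0,0]},{"jaw": 0.2,"slide": [-0.8,0,0],"dr": [0,0,0]},{"jaw": 0.2,"slide": [-0.9,0,0],"dr": [-4,0.2,0]},{"jaw": 0.2,"slide": [-0.8,0,0],"dr": [-7,0,0]},{"jaw": 0.2,"slide": [0,0,0],"dr": [-6.5,0,0]},{"jaw": 0.2,"slide": [0,0.5,-0.1],"dr": [0,0,0]},{"jaw": 0.2,"slide": [0,0.9,-0.2],"dr": [0,0,0]},{"jaw": 0.2,"slide": [0,0.9,-0.2],"dr": [0,0,0]},{"jaw": 0.2,"slide": [0,0.9,-0.2],"dr": [0,0,0]},{"jaw": 0.2,"slide": [0,0.9,-0.25],"dr": [0,0,0]},{"jaw": 0.2,"slide": [0,0.9,-0.25],"dr": [0,0,0]}])

```text
t: 5.8
eef_pos: [0.5507, 0.1339, 0.1977]
orientation: [-0.075, 0.705, 0.076, 0.701]
ft_force: [1.2, -0.6, -2.4]
gripper_width: 0.313
```

```bash
python3 plan.py .4859 .2594 .2 12.4
```

```text
t 5.8 pos [0.5507 0.1339 0.1977] F [ 1.2 -0.6 -2.4] w 0.313 q [ 0.18  0.01  1.5   0.    1.64 -1.61]
turn needed(tool,deg) [-0.14 -0.32 -0.08]
slide units: now-axes [-0.062  4.548 -1.223]  after-turn axes [-0.075  4.551 -1.212]
```

>>> drive_tool(moves=[{"jaw": 0.2,"slide": [0,0.9,-0.25],"dr": [0,-0.3,0]},{"jaw": 0.2,"slide": [0,0.9,-0.25],"dr": [0,0,0]},{"jaw": 0.2,"slide": [0,0.9,-0.25],"dr": [0,0,0]},{"jaw": 0.2,"slide": [0,0.9,-0.25],"dr": [0,0,0]},{"jaw": 0.2,"slide": [0,0.6,-0.15],"dr": [0,0,0]},{"jaw": 0.2,"slide": [0,0,0],"dr": [0,0,0]},{"jaw": 0.2,"slide": [0,0,0],"dr": [0,0,0]}])

```text
t: 6.5
eef_pos: [0.4908, 0.2483, 0.1981]
orientation: [-0.076, 0.703, 0.076, 0.703]
ft_force: [-0.3, -0.6, -3.4]
gripper_width: 0.313
```

```bash
python3 plan.py .4859 .2594 .135 12.4
cat > look.py <<'E'
import sys
from h import *
tag=sys.argv[1]
d=optics.get_image("scene"); t=optics.get_image("top")
x0,y0,x1,y1=map(int,sys.argv[2:6]); f=390/(x1-x0)
X0,Y0,X1,Y1=map(int,sys.argv[6:10]); 
a=cv2.resize(d["img"][y0:y1,x0:x1],(390,int((y1-y0)*f)),interpolation=2)
g=390/(X1-X0); b=cv2.resize(t["img"][Y0:Y1,X0:X1],(390,int((Y1-Y0)*g)),interpolation=2)
H=max(a.shape[0],b.shape[0]); o=np.zeros((H,780,3),np.uint8); o[:a.shape[0],:390]=a;o[:b.shape[0],390:]=b
cv2.imwrite(f"pics/{tag}.png",o)
np.savez("cur.npz",scene=cloud(d),top=cloud(t))
E
python3 look.py s3 340 150 480 290 90 100 230 270
```

```text
t 6.5 pos [0.4908 0.2483 0.1981] F [-0.3 -0.6 -3.4] w 0.313 q [ 0.41 -0.04  1.55  0.    1.63 -1.38]
turn needed(tool,deg) [-0.01  0.03 -0.02]
slide units: now-axes [ 2.104  0.397 -0.081]  after-turn axes [ 2.104  0.398 -0.08 ]
```

View pics/s3.png

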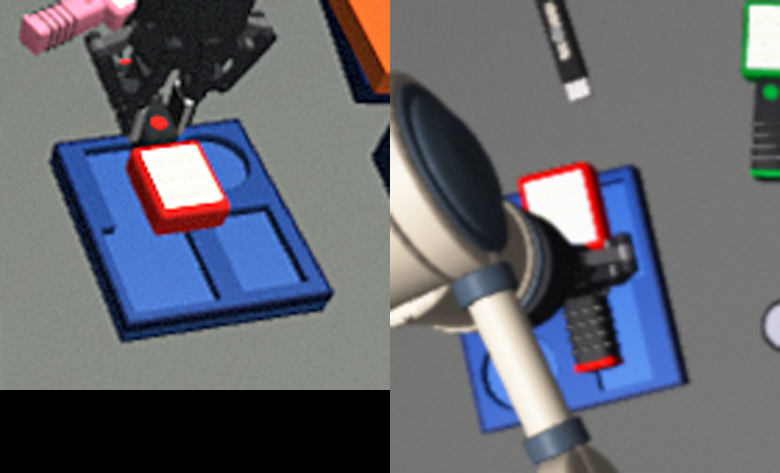

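The lamp hangs level above the blue box, head to +x (scene 180,185; top 565,200). I'll correct the lateral offset and go down partway.

>>> drive_tool(moves=[{"jaw": 0.2,"slide": [0.3,0.4,-0.08],"dr": [0,0,0]},{"jaw": 0.2,"slide": [0.6,0,0],"dr": [0,0,0]},{"jaw": 0.2,"slide": [0.6,0,0],"dr": [0,0,0]},{"jaw": 0.2,"slide": [0.5,0,0],"dr": [0,0,0]},{"jaw": 0.2,"slide": [0.1,0,0],"dr": [0,0,0]},{"jaw": 0.2,"slide": [0,0,0],"dr": [0,0,0]}])

```text
t: 7.2
eef_pos: [0.4864, 0.2591, 0.1348]
orientation: [-0.076, 0.703, 0.076, 0.703]
ft_force: [-0.2, -0.7, -3.1]
gripper_width: 0.316
```

```bash
python3 plan.py .4859 .2594 .1007 12.4; python3 look.py s4 340 150 480 290 90 100 230 270
python3 - <<'E'
import numpy as np
from fit import *
w=np.load("cur.npz")
for n in("scene","top"):
    p=w[n].reshape(-1,3)
    c,s=np.cos(np.radians(12.4)),np.sin(np.radians(12.4)); d=p-[.4859,.2594,0]
    L=np.stack([d[:,0]*c+d[:,1]*s,-d[:,0]*s+d[:,1]*c,d[:,2]],1)
    m=(L[:,0]>.035)&(L[:,0]<.078)&(abs(L[:,1])<.02)&(L[:,2]<.12); print(n,"lens z",np.nanmedian(L[m,2]))
    m=(L[:,0]>.02)&(L[:,0]<.12)&(abs(L[:,1])<.05)&(abs(L[:,2]-np.nanmedian(L[m,2]))<.004); q=L[m]
    print("head extents x",np.percentile(q[:,0],[1,99]).round(4),"y",np.percentile(q[:,1],[1,99]).round(4))
E
```

```text
t 7.2 pos [0.4864 0.2591 0.1348] F [-0.2 -0.7 -3.1] w 0.316 q [ 0.43 -0.01  1.63  0.    1.52 -1.36]
turn needed(tool,deg) [-0.03  0.01 -0.04]
slide units: now-axes [ 1.136  0.012 -0.016]  after-turn axes [ 1.136  0.013 -0.016]
scene lens z 0.07595714052223806
head extents x [0.022  0.0857] y [-0.0274  0.0236]
top lens z 0.07788155668219665
head extents x [0.0266 0.0877] y [-0.0259  0.0245]
```

View pics/s4.png

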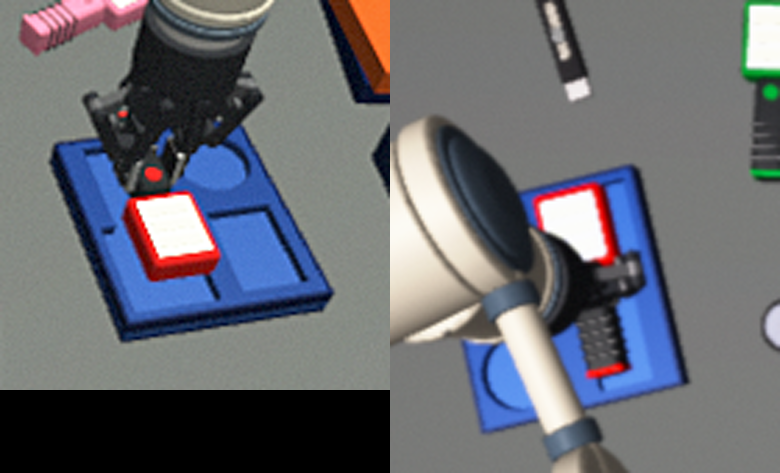

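>>> drive_tool(moves=[{"jaw": 0.2,"slide": [0.4,0,0],"dr": [0,0,0]},{"jaw": 0.2,"slide": [0.3,0,0],"dr": [0,0,0]},{"jaw": 0.2,"slide": [0.2,0,0],"dr": [0,0,0]},{"jaw": 0.2,"slide": [0.15,0,0],"dr": [0,0,0]},{"jaw": 0.2,"slide": [0.07,0,0],"dr": [0,0,0]},{"jaw": 0.2,"slide": [0,0,0],"dr": [0,0,0]},{"jaw": 0.2,"slide": [0,0,0],"dr": [0,0,0]}])

```text
t: 8.0
eef_pos: [0.4869, 0.2594, 0.1023]
orientation: [-0.076, 0.702, 0.077, 0.704]
ft_force: [-0.5, 0.3, -3.0]
gripper_width: 0.312
```

```bash
python3 plan.py .4859 .2594 .1002 12.4
```

```text
t 8.0 pos [0.4869 0.2594 0.1023] F [-0.5  0.3 -3. ] w 0.312 q [ 0.43  0.02  1.67  0.    1.46 -1.36]
turn needed(tool,deg) [-0.    0.14 -0.06]
slide units: now-axes [ 0.072  0.007 -0.034]  after-turn axes [ 0.072  0.008 -0.034]
```

Not yet in contact; small steps down.

>>> drive_tool(moves=[{"jaw": 0.2,"slide": [0.05,0,-0.03],"dr": [0,0,0]},{"jaw": 0.2,"slide": [0.03,0,0],"dr": [0,0,0]},{"jaw": 0.2,"slide": [0,0,0],"dr": [0,0,0]}])

```text
t: 8.3
eef_pos: [0.4861, 0.2593, 0.1007]
orientation: [-0.076, 0.702, 0.077, 0.704]
ft_force: [-2.1, -2.3, 3.5]
gripper_width: 0.313
```

```bash
python3 plan.py .4859 .2594 .1002 12.4
```

```text
t 8.3 pos [0.4861 0.2593 0.1007] F [-2.1 -2.3  3.5] w 0.313 q [ 0.43  0.01  1.67  0.    1.45 -1.36]
turn needed(tool,deg) [ 0.    0.16 -0.07]
slide units: now-axes [ 0.016  0.006 -0.005]  after-turn axes [ 0.016  0.006 -0.005]
```

Contact at the expected height (TCP 0.1007). I'll open and lift.

>>> drive_tool(moves=[{"jaw": 0.5,"slide": [0,0,0],"dr": [0,0,0]},{"jaw": 0.5,"slide": [0,0,0],"dr": [0,0,0]},{"jaw": 0.5,"slide": [0,0,0],"dr": [0,0,0]},{"jaw": 0.5,"slide": [-0.3,0,0],"dr": [0,0,0]},{"jaw": 0.5,"slide": [-0.8,0,0],"dr": [0,0,0]},{"jaw": 0.5,"slide": [-0.8,0,0],"dr": [0,0,0]},{"jaw": 0.7,"slide": [-0.8,0,0],"dr": [0,0,0]},{"jaw": 0.85,"slide": [-0.6,0,0],"dr": [0,0,0]}])

```text
t: 9.1
eef_pos: [0.4861, 0.2592, 0.2013]
orientation: [-0.076, 0.701, 0.077, 0.704]
ft_force: [0.9, 0.3, 0.4]
gripper_width: 0.824
```

```bash
python3 plan.py .4617 .1118 .19 12.4
```

```text
t 9.1 pos [0.4861 0.2592 0.2013] F [0.9 0.3 0.4] w 0.824 q [ 0.43 -0.04  1.55  0.    1.63 -1.36]
turn needed(tool,deg) [-0.    0.25 -0.08]
slide units: now-axes [ 0.363 -4.623 -1.85 ]  after-turn axes [ 0.378 -4.623 -1.849]
```

>>> drive_tool(moves=[{"jaw": 0.85,"slide": [0,-0.9,-0.37],"dr": [0,0.25,0]},{"jaw": 0.85,"slide": [0,-0.95,-0.37],"dr": [0,0,0]},{"jaw": 0.85,"slide": [0,-0.95,-0.37],"dr": [0,0,0]},{"jaw": 0.85,"slide": [0.1,-0.95,-0.37],"dr": [0,0,0]},{"jaw": 0.85,"slide": [0.2,-0.87,-0.37],"dr": [0,0,0]},{"jaw": 0.85,"slide": [0,0,0],"dr": [0,0,0]},{"jaw": 0.85,"slide": [0,0,0],"dr": [0,0,0]}])

```text
t: 9.8
eef_pos: [0.4614, 0.1115, 0.1903]
orientation: [-0.075, 0.704, 0.076, 0.702]
ft_force: [0.7, 0.1, 0.8]
gripper_width: 0.854
```

```bash
python3 plan.py .4617 .1118 .084 12.4; python3 look.py s5 270 150 480 290 90 100 290 270
python3 - <<'E'
import numpy as np
w=np.load("cur.npz")
for n in("scene","top"):
    p=w[n].reshape(-1,3)
    c,s=np.cos(np.radians(12.4)),np.sin(np.radians(12.4)); d=p-[.4859,.2594,0]
    L=np.stack([d[:,0]*c+d[:,1]*s,-d[:,0]*s+d[:,1]*c,d[:,2]],1)
    m=(L[:,0]>.035)&(L[:,0]<.078)&(abs(L[:,1])<.02)&(L[:,2]<.12); print(n,"lens z",np.nanmedian(L[m,2]))
    m=(L[:,0]>.02)&(L[:,0]<.12)&(abs(L[:,1])<.05)&(abs(L[:,2]-np.nanmedian(L[m,2]))<.004); q=L[m]
    print("head extents x",np.percentile(q[:,0],[1,99]).round(4),"y",np.percentile(q[:,1],[1,99]).round(4))
E
```

```text
t 9.8 pos [0.4614 0.1115 0.1903] F [0.7 0.1 0.8] w 0.854 q [ 0.16 -0.24  1.75  0.    1.64 -1.62]
turn needed(tool,deg) [-0.08 -0.08 -0.07]
slide units: now-axes [3.543e+00 3.000e-03 1.700e-02]  after-turn axes [3.543 0.008 0.012]
scene lens z 0.04285756744841074
head extents x [0.0218 0.0855] y [-0.0271  0.0233]
top lens z nan
  return np.nanmean(a, axis, out=out, keepdims=keepdims)
Traceback (most recent call last):
IndexError: index -1 is out of bounds for axis 0 with size 0
```

View pics/s5.png

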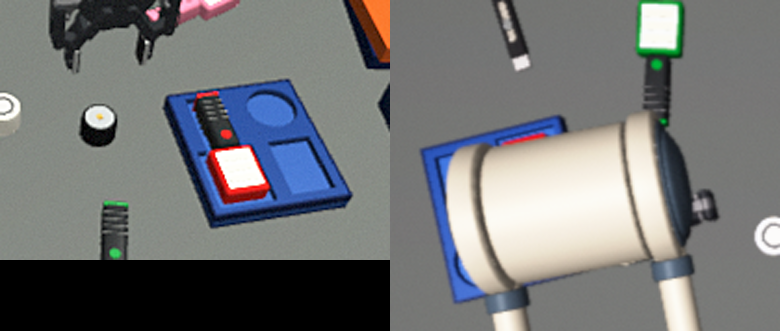

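The red lamp lies in its T-pocket (scene 238,168), 14 mm higher than on the cart, so it is seated. The gripper stands behind and above the black foot. Next I'll grip the foot.

>>> drive_tool(moves=[{"jaw": 0.85,"slide": [0.7,0.01,0.01],"dr": [0,0,0]},{"jaw": 0.85,"slide": [0.8,0,0],"dr": [0,0,0]},{"jaw": 0.85,"slide": [0.8,0,0],"dr": [0,0,0]},{"jaw": 0.85,"slide": [0.7,0,0],"dr": [0,0,0]},{"jaw": 0.85,"slide": [0.55,0,0],"dr": [0,0,0]},{"jaw": 0.85,"slide": [0,0,0],"dr": [0,0,0]},{"jaw": 0.4,"slide": [0,0,0],"dr": [0,0,0]},{"jaw": 0.4,"slide": [0,0,0],"dr": [0,0,0]},{"jaw": 0.4,"slide": [0,0,0],"dr": [0,0,0]},{"jaw": 0.4,"slide": [0,0,0],"dr": [0,0,0]},{"jaw": 0.4,"slide": [0,0,0],"dr": [0,0,0]}], squeeze=50)

```text
t: 11.0
eef_pos: [0.4623, 0.1125, 0.0851]
orientation: [-0.076, 0.703, 0.077, 0.703]
ft_force: [-0.3, 1.0, 6.4]
gripper_width: 0.514
```

```bash
python3 plan.py .4302 .3311 .19 12.4
```

```text
t 11.0 pos [0.4623 0.1125 0.0851] F [-0.3  1.   6.4] w 0.514 q [ 0.17 -0.18  1.88  0.    1.44 -1.62]
turn needed(tool,deg) [ 0.01  0.06 -0.07]
slide units: now-axes [-3.488  7.349  0.526]  after-turn axes [-3.498  7.345  0.521]
```

>>> drive_tool(moves=[{"jaw": 0.4,"slide": [-0.5,0,0],"dr": [0,0,0]},{"jaw": 0.4,"slide": [-0.8,0,0],"dr": [0,0,0]},{"jaw": 0.4,"slide": [-0.9,0,0],"dr": [0,0,0]},{"jaw": 0.4,"slide": [-0.9,0.3,0],"dr": [0,0,0]},{"jaw": 0.4,"slide": [-0.4,0.9,0.06],"dr": [0,0,0]},{"jaw": 0.4,"slide": [0,0.9,0.07],"dr": [0,0,0]},{"jaw": 0.4,"slide": [0,0.95,0.07],"dr": [0,0,0]},{"jaw": 0.4,"slide": [0,0.95,0.07],"dr": [0,0,0]},{"jaw": 0.4,"slide": [0,0.95,0.07],"dr": [0,0,0]},{"jaw": 0.4,"slide": [0,0.95,0.07],"dr": [0,0,0]},{"jaw": 0.4,"slide": [0,0.9,0.07],"dr": [0,0,0]},{"jaw": 0.4,"slide": [0,0.5,0.04],"dr": [0,0,0]}])

```text
t: 12.2
eef_pos: [0.4291, 0.3309, 0.1888]
orientation: [-0.077, 0.704, 0.077, 0.702]
ft_force: [-0.7, -0.4, -1.8]
gripper_width: 0.507
```

>>> drive_tool(moves=[{"jaw": 0.4,"slide": [0,0,0],"dr": [0,0,0]},{"jaw": 0.4,"slide": [0,0,0],"dr": [0,0,0]}])

```text
t: 12.4
eef_pos: [0.4298, 0.3288, 0.1884]
orientation: [-0.077, 0.704, 0.076, 0.702]
ft_force: [0.1, 0.7, -1.6]
gripper_width: 0.514
```

```bash
python3 plan.py .4302 .3311 .1 12.4
```

```text
t 12.4 pos [0.4298 0.3288 0.1884] F [ 0.1  0.7 -1.6] w 0.514 q [ 0.59 -0.06  1.59  0.    1.62 -1.2 ]
turn needed(tool,deg) [ 0.01 -0.16 -0.  ]
slide units: now-axes [2.945 0.073 0.038]  after-turn axes [2.945 0.073 0.029]
```

>>> drive_tool(moves=[{"jaw": 0.4,"slide": [0.6,0.07,0.03],"dr": [0,0,0]},{"jaw": 0.4,"slide": [0.7,0,0],"dr": [0,0,0]},{"jaw": 0.4,"slide": [0.6,0,0],"dr": [0,0,0]},{"jaw": 0.4,"slide": [0.3,0,0],"dr": [0,0,0]},{"jaw": 0.4,"slide": [0,0,0],"dr": [0,0,0]},{"jaw": 0.4,"slide": [0,0,0],"dr": [0,0,0]}])

```text
t: 13.0
eef_pos: [0.4304, 0.3312, 0.1231]
orientation: [-0.076, 0.704, 0.076, 0.702]
ft_force: [-0.8, 1.4, -1.5]
gripper_width: 0.512
```

```bash
python3 plan.py .4302 .3311 .0995 12.4;python3 look.py s6 340 150 480 290 90 100 230 270
```

```text
t 13.0 pos [0.4304 0.3312 0.1231] F [-0.8  1.4 -1.5] w 0.512 q [ 0.59 -0.02  1.67  0.    1.5  -1.19]
turn needed(tool,deg) [-0.04 -0.09 -0.06]
slide units: now-axes [ 0.788 -0.002 -0.008]  after-turn axes [ 0.788 -0.001 -0.009]
```

View pics/s6.png

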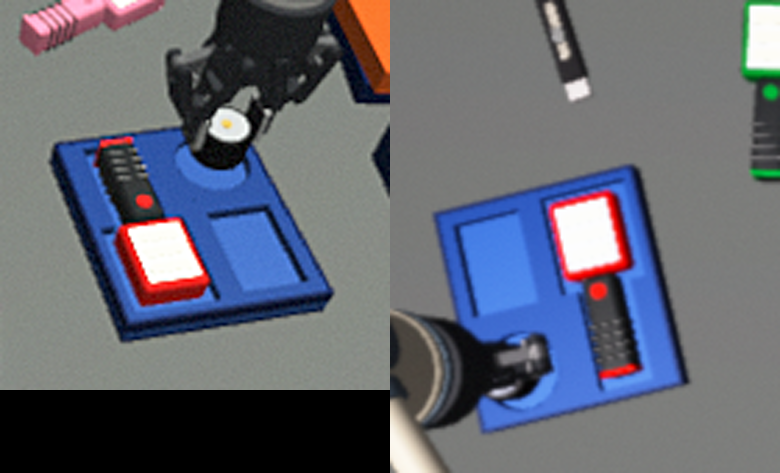

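The foot hangs over the round pocket (scene 228,140). The lamp is well inside its pocket (top 600,285). I'll lower the foot until contact.

>>> drive_tool(moves=[{"jaw": 0.4,"slide": [0.35,0,0],"dr": [0,0,0]},{"jaw": 0.4,"slide": [0.25,0,0],"dr": [0,0,0]},{"jaw": 0.4,"slide": [0.12,0,0],"dr": [0,0,0]},{"jaw": 0.4,"slide": [0.06,0,0],"dr": [0,0,0]},{"jaw": 0.4,"slide": [0,0,0],"dr": [0,0,0]},{"jaw": 0.4,"slide": [0,0,0],"dr": [0,0,0]}])

```text
t: 13.7
eef_pos: [0.4298, 0.3316, 0.0991]
orientation: [-0.076, 0.704, 0.077, 0.702]
ft_force: [-2.2, -2.1, 3.2]
gripper_width: 0.513
```

```bash
python3 plan.py .4302 .3311 .0988 12.4
```

```text
t 13.7 pos [0.4298 0.3316 0.0991] F [-2.2 -2.1  3.2] w 0.513 q [ 0.59 -0.    1.69  0.    1.45 -1.19]
turn needed(tool,deg) [ 0.   -0.16 -0.05]
slide units: now-axes [ 0.011 -0.019  0.01 ]  after-turn axes [ 0.011 -0.019  0.01 ]
```

Contact at 0.0991, which equals the pick height plus 14 mm. Release and lift, then on to the battery.

>>> drive_tool(moves=[{"jaw": 0.68,"slide": [0,0,0],"dr": [0,0,0]},{"jaw": 0.68,"slide": [0,0,0],"dr": [0,0,0]},{"jaw": 0.68,"slide": [0,0,0],"dr": [0,0,0]},{"jaw": 0.68,"slide": [-0.3,0,0],"dr": [0,0,0]},{"jaw": 0.68,"slide": [-0.8,0,0],"dr": [0,0,0]},{"jaw": 0.75,"slide": [-0.9,0,0],"dr": [0,0,0]},{"jaw": 0.75,"slide": [-0.9,0,0],"dr": [-1.6,0,0]},{"jaw": 0.75,"slide": [-0.4,0,0],"dr": [-1.6,0,0]}])

```text
t: 14.5
eef_pos: [0.431, 0.3321, 0.2018]
orientation: [-0.095, 0.7, 0.098, 0.701]
ft_force: [0.7, -0.2, 0.4]
gripper_width: 0.752
```

```bash
python3 plan.py .4428 -.1091 .19 15.6
```

```text
t 14.5 pos [0.431  0.3321 0.2018] F [ 0.7 -0.2  0.4] w 0.752 q [ 0.59 -0.06  1.56  0.    1.63 -1.25]
turn needed(tool,deg) [ 0.08  0.14 -0.16]
slide units: now-axes [  0.344 -14.266  -3.596]  after-turn axes [  0.392 -14.271  -3.575]
```

>>> drive_tool(moves=[{"jaw": 0.75,"slide": [0,-0.8,-0.2],"dr": [0,0.14,-0.16]},{"jaw": 0.75,"slide": [0,-0.97,-0.24],"dr": [0,0,0]},{"jaw": 0.75,"slide": [0,-0.97,-0.24],"dr": [0,0,0]},{"jaw": 0.75,"slide": [0,-0.97,-0.24],"dr": [0,0,0]},{"jaw": 0.75,"slide": [0,-0.97,-0.24],"dr": [0,0,0]},{"jaw": 0.75,"slide": [0,-0.97,-0.24],"dr": [0,0,0]},{"jaw": 0.75,"slide": [0,-0.97,-0.24],"dr": [0,0,0]},{"jaw": 0.75,"slide": [0,-0.97,-0.24],"dr": [0,0,0]},{"jaw": 0.75,"slide": [0,-0.97,-0.24],"dr": [0,0,0]},{"jaw": 0.75,"slide": [0,-0.97,-0.24],"dr": [0,0,0]},{"jaw": 0.75,"slide": [0,-0.97,-0.24],"dr": [0,0,0]},{"jaw": 0.75,"slide": [0,-0.97,-0.24],"dr": [0,0,0]}])

```text
t: 15.7
eef_pos: [0.4404, -0.024, 0.1986]
orientation: [-0.097, 0.702, 0.095, 0.699]
ft_force: [0.8, -0.2, 0.4]
gripper_width: 0.748
```

```bash
python3 plan.py .4428 -.1091 .19 15.6
```

```text
t 15.7 pos [ 0.4404 -0.024   0.1986] F [ 0.8 -0.2  0.4] w 0.748 q [-0.13 -0.34  1.81 -0.    1.67 -1.97]
turn needed(tool,deg) [ 0.03 -0.28  0.09]
slide units: now-axes [ 0.294 -2.754 -0.687]  after-turn axes [ 0.286 -2.755 -0.687]
```

>>> drive_tool(moves=[{"jaw": 0.75,"slide": [0,-0.97,-0.24],"dr": [0,-0.2,0]},{"jaw": 0.75,"slide": [0,-0.97,-0.24],"dr": [0,0,0]},{"jaw": 0.75,"slide": [0.2,-0.7,-0.17],"dr": [0,0,0]},{"jaw": 0.75,"slide": [0,0,0],"dr": [0,0,0]},{"jaw": 0.75,"slide": [0,0,0],"dr": [0,0,0]}])

```text
t: 16.2
eef_pos: [0.443, -0.1043, 0.1926]
orientation: [-0.096, 0.701, 0.095, 0.7]
ft_force: [-0.1, 0.6, 0.9]
gripper_width: 0.751
```

```bash
python3 plan.py .4428 -.1091 .083 15.6;python3 look.py s7 180 150 480 290 90 100 370 270
```

```text
t 16.2 pos [ 0.443  -0.1043  0.1926] F [-0.1  0.6  0.9] w 0.751 q [-0.31 -0.3   1.79 -0.    1.65 -2.15]
turn needed(tool,deg) [-0.06 -0.11  0.04]
slide units: now-axes [ 3.653 -0.149 -0.04 ]  after-turn axes [ 3.653 -0.152 -0.048]
```

View pics/s7.png

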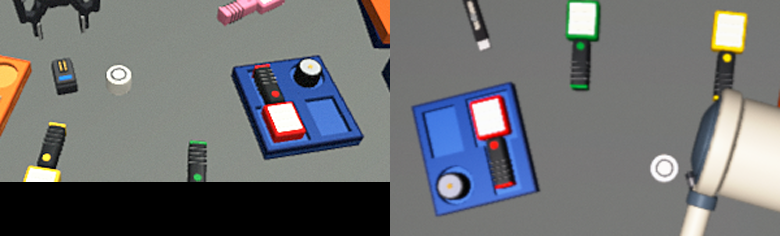

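The magnet foot sits in its round pocket (top 452,185), and the gripper is over the battery (scene 65,75). Descend and grip.

>>> drive_tool(moves=[{"jaw": 0.75,"slide": [0.6,-0.15,-0.05],"dr": [0,0,0]},{"jaw": 0.75,"slide": [0.8,0,0],"dr": [0,0,0]},{"jaw": 0.75,"slide": [0.8,0,0],"dr": [0,0,0]},{"jaw": 0.75,"slide": [0.8,0,0],"dr": [0,0,0]},{"jaw": 0.75,"slide": [0.66,0,0],"dr": [0,0,0]},{"jaw": 0.75,"slide": [0,0,0],"dr": [0,0,0]},{"jaw": 0.3,"slide": [0,0,0],"dr": [0,0,0]},{"jaw": 0.3,"slide": [0,0,0],"dr": [0,0,0]},{"jaw": 0.3,"slide": [0,0,0],"dr": [0,0,0]},{"jaw": 0.3,"slide": [0,0,0],"dr": [0,0,0]},{"jaw": 0.3,"slide": [0,0,0],"dr": [0,0,0]}], squeeze=55)

```text
t: 17.4
eef_pos: [0.4438, -0.1093, 0.0852]
orientation: [-0.097, 0.7, 0.095, 0.701]
ft_force: [-0.3, 1.1, 5.9]
gripper_width: 0.427
```

```bash
python3 plan.py .52 .3509 .2 12.4
```

```text
t 17.4 pos [ 0.4438 -0.1093  0.0852] F [-0.3  1.1  5.9] w 0.427 q [-0.32 -0.24  1.93 -0.    1.44 -2.16]
turn needed(tool,deg) [3.21 0.1  0.17]
slide units: now-axes [-3.858 14.08   6.579]  after-turn axes [-3.826 14.438  5.774]
```

>>> drive_tool(moves=[{"jaw": 0.3,"slide": [-0.4,0,0],"dr": [0,0,0]},{"jaw": 0.3,"slide": [-0.8,0,0],"dr": [0,0,0]},{"jaw": 0.3,"slide": [-0.9,0,0],"dr": [0,0,0]},{"jaw": 0.3,"slide": [-0.9,0,0],"dr": [1.6,0,0]},{"jaw": 0.3,"slide": [-0.8,0,0],"dr": [1.6,0,0]},{"jaw": 0.3,"slide": [0,0.5,0.2],"dr": [0,0,0]},{"jaw": 0.3,"slide": [0,0.95,0.38],"dr": [0,0,0]},{"jaw": 0.3,"slide": [0,0.95,0.38],"dr": [0,0,0]},{"jaw": 0.3,"slide": [0,0.95,0.38],"dr": [0,0,0]},{"jaw": 0.3,"slide": [0,0.95,0.38],"dr": [0,0,0]},{"jaw": 0.3,"slide": [0,0.95,0.38],"dr": [0,0,0]},{"jaw": 0.3,"slide": [0,0.95,0.38],"dr": [0,0,0]}])

```text
t: 18.6
eef_pos: [0.4756, 0.0897, 0.1973]
orientation: [-0.077, 0.703, 0.076, 0.703]
ft_force: [0.6, -0.4, -1.8]
gripper_width: 0.423
```

```bash
python3 plan.py .52 .3509 .2 12.4
```

```text
t 18.6 pos [0.4756 0.0897 0.1973] F [ 0.6 -0.4 -1.8] w 0.423 q [ 0.12 -0.22  1.72 -0.    1.65 -1.67]
turn needed(tool,deg) [-0.01 -0.07  0.12]
slide units: now-axes [-0.112  8.184  3.315]  after-turn axes [-0.091  8.184  3.316]
```

>>> drive_tool(moves=[{"jaw": 0.3,"slide": [0,0.95,0.39],"dr": [0,0,0]},{"jaw": 0.3,"slide": [0,0.95,0.39],"dr": [0,0,0]},{"jaw": 0.3,"slide": [0,0.95,0.39],"dr": [0,0,0]},{"jaw": 0.3,"slide": [0,0.95,0.39],"dr": [0,0,0]},{"jaw": 0.3,"slide": [0,0.95,0.39],"dr": [0,0,0]},{"jaw": 0.3,"slide": [0,0.95,0.39],"dr": [0,0,0]},{"jaw": 0.3,"slide": [0,0.95,0.39],"dr": [0,0,0]},{"jaw": 0.3,"slide": [0,0.9,0.36],"dr": [0,0,0]},{"jaw": 0.3,"slide": [0,0.5,0.2],"dr": [0,0,0]},{"jaw": 0.3,"slide": [0,0,0],"dr": [0,0,0]},{"jaw": 0.3,"slide": [0,0,0],"dr": [0,0,0]}])

```text
t: 19.7
eef_pos: [0.5201, 0.3453, 0.1961]
orientation: [-0.078, 0.704, 0.075, 0.702]
ft_force: [0.2, 0.3, -2.8]
gripper_width: 0.426
```

```bash
python3 plan.py .52 .3509 .125 12.4
```

```text
t 19.7 pos [0.5201 0.3453 0.1961] F [ 0.2  0.3 -2.8] w 0.426 q [ 0.53  0.16  1.34 -0.    1.64 -1.26]
turn needed(tool,deg) [ 0.02 -0.12  0.16]
slide units: now-axes [2.369 0.189 0.042]  after-turn axes [2.369 0.182 0.037]
```

>>> drive_tool(moves=[{"jaw": 0.3,"slide": [0.5,0.18,0.04],"dr": [0,0,0]},{"jaw": 0.3,"slide": [0.7,0,0],"dr": [0,0,0]},{"jaw": 0.3,"slide": [0.7,0,0],"dr": [0,0,0]},{"jaw": 0.3,"slide": [0.4,0,0],"dr": [0,0,0]},{"jaw": 0.3,"slide": [0,0,0],"dr": [0,0,0]},{"jaw": 0.3,"slide": [0,0,0],"dr": [0,0,0]}])

```text
t: 20.3
eef_pos: [0.5203, 0.3507, 0.1274]
orientation: [-0.077, 0.703, 0.075, 0.703]
ft_force: [0.6, 0.9, -0.7]
gripper_width: 0.425
```

```bash
python3 plan.py .52 .3509 .0992 12.4;python3 look.py s8 340 150 480 290 90 100 230 270
```

```text
t 20.3 pos [0.5203 0.3507 0.1274] F [ 0.6  0.9 -0.7] w 0.425 q [ 0.54  0.2   1.42 -0.    1.52 -1.25]
turn needed(tool,deg) [-0.03 -0.07  0.1 ]
slide units: now-axes [ 0.94   0.009 -0.006]  after-turn axes [ 0.94   0.007 -0.007]
```

View pics/s8.png

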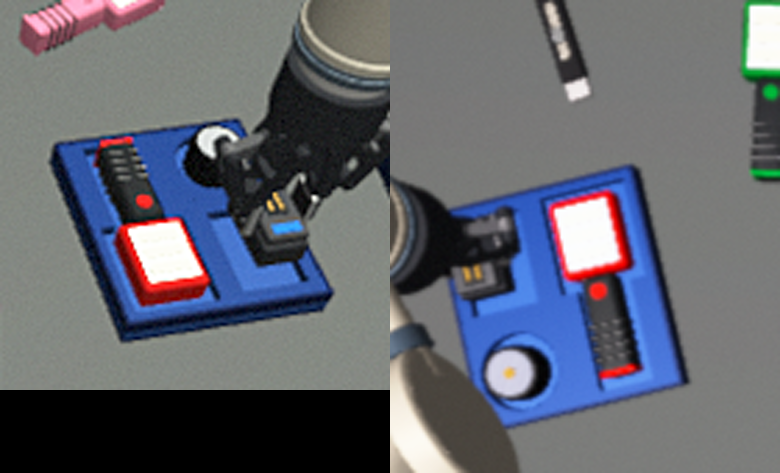

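The battery hangs level over its pocket (scene 275,235). The foot is clear of the fingers. Lower until contact.

>>> drive_tool(moves=[{"jaw": 0.3,"slide": [0.4,0,0],"dr": [0,0,0]},{"jaw": 0.3,"slide": [0.3,0,0],"dr": [0,0,0]},{"jaw": 0.3,"slide": [0.15,0,0],"dr": [0,0,0]},{"jaw": 0.3,"slide": [0.06,0,0],"dr": [0,0,0]},{"jaw": 0.3,"slide": [0.02,0,0],"dr": [0,0,0]},{"jaw": 0.3,"slide": [0,0,0],"dr": [0,0,0]}])

```text
t: 21.0
eef_pos: [0.5202, 0.3511, 0.0994]
orientation: [-0.077, 0.703, 0.076, 0.703]
ft_force: [0.1, -0.1, -1.7]
gripper_width: 0.427
```

```bash
python3 plan.py .52 .3509 .0988 12.4
```

```text
t 21.0 pos [0.5202 0.3511 0.0994] F [ 0.1 -0.1 -1.7] w 0.427 q [ 0.54  0.22  1.45 -0.    1.47 -1.25]
turn needed(tool,deg) [-0.   -0.05  0.1 ]
slide units: now-axes [ 0.018 -0.004 -0.009]  after-turn axes [ 0.018 -0.004 -0.009]
```

>>> drive_tool(moves=[{"jaw": 0.3,"slide": [0.04,0,0],"dr": [0,0,0]},{"jaw": 0.3,"slide": [0,0,0],"dr": [0,0,0]}])

```text
t: 21.2
eef_pos: [0.5203, 0.3511, 0.0993]
orientation: [-0.077, 0.703, 0.076, 0.703]
ft_force: [-1.9, -1.4, 4.9]
gripper_width: 0.43
```

>>> drive_tool(moves=[{"jaw": 0.62,"slide": [0,0,0],"dr": [0,0,0]},{"jaw": 0.62,"slide": [0,0,0],"dr": [0,0,0]},{"jaw": 0.62,"slide": [0,0,0],"dr": [0,0,0]},{"jaw": 0.62,"slide": [-0.3,0,0],"dr": [0,0,0]},{"jaw": 0.62,"slide": [-0.8,0,0],"dr": [0,0,0]},{"jaw": 0.62,"slide": [-0.9,0,0],"dr": [0,0,0]},{"jaw": 0.7,"slide": [-0.9,0,0],"dr": [8,0,0]},{"jaw": 0.7,"slide": [-0.3,0,0],"dr": [8,0,0]},{"jaw": 0.7,"slide": [0,0,0],"dr": [0,0,0]}])

```text
t: 22.1
eef_pos: [0.521, 0.3517, 0.1975]
orientation: [0.023, 0.705, -0.022, 0.708]
ft_force: [0.3, -0.1, 0.7]
gripper_width: 0.698
```

```bash
python3 plan.py .645 .1227 .19 -3.6
```

```text
t 22.1 pos [0.521  0.3517 0.1975] F [ 0.3 -0.1  0.7] w 0.698 q [ 0.54  0.17  1.33 -0.    1.64 -0.97]
turn needed(tool,deg) [-0.07  0.21 -0.05]
slide units: now-axes [ 0.262 -7.353  4.612]  after-turn axes [ 0.251 -7.358  4.604]
```

>>> drive_tool(moves=[{"jaw": 0.7,"slide": [0,-0.9,0.56],"dr": [0,0.2,0]},{"jaw": 0.7,"slide": [0,-0.95,0.6],"dr": [0,0,0]},{"jaw": 0.7,"slide": [0,-0.95,0.6],"dr": [0,0,0]},{"jaw": 0.7,"slide": [0,-0.95,0.6],"dr": [0,0,0]},{"jaw": 0.7,"slide": [0,-0.95,0.6],"dr": [0,0,0]},{"jaw": 0.7,"slide": [0,-0.95,0.6],"dr": [0,0,0]},{"jaw": 0.7,"slide": [0.1,-0.95,0.6],"dr": [0,0,0]},{"jaw": 0.7,"slide": [0.1,-0.77,0.46],"dr": [0,0,0]},{"jaw": 0.7,"slide": [0,0,0],"dr": [0,0,0]},{"jaw": 0.7,"slide": [0,0,0],"dr": [0,0,0]}])

```text
t: 23.1
eef_pos: [0.6444, 0.1214, 0.1867]
orientation: [0.021, 0.709, -0.022, 0.704]
ft_force: [-0.3, 0.9, 0.8]
gripper_width: 0.701
```

```bash
python3 plan.py .645 .1227 .083 -3.6;python3 look.py s9 240 170 480 350 90 60 330 270
python3 - <<'E'
import numpy as np
w=np.load("cur.npz")["scene"].reshape(-1,3)
c,s=np.cos(np.radians(12.4)),np.sin(np.radians(12.4)); d=w-[.4902,.3003,0]
L=np.stack([d[:,0]*c+d[:,1]*s,-d[:,0]*s+d[:,1]*c,d[:,2]],1)
for n,x,y in(("lamp",.045,-.039),("foot",-.052,.043),("batt",.04,.043)):
    m=np.hypot(L[:,0]-x,L[:,1]-y)<.012; print(n,np.nanmedian(L[m,2]))
m=(abs(L[:,0]-.04)<.045)&(abs(L[:,1]-.043)<.035)&(L[:,2]>.036); print("batt ext",np.percentile(L[m],[1,99],axis=0).round(4).tolist())
E
```

```text
t 23.1 pos [0.6444 0.1214 0.1867] F [-0.3  0.9  0.8] w 0.701 q [ 0.13  0.25  1.26 -0.    1.64 -1.37]
turn needed(tool,deg) [ 0.08 -0.37  0.12]
slide units: now-axes [3.458 0.052 0.04 ]  after-turn axes [3.458 0.045 0.018]
lamp 0.042989826846074886
foot 0.048129975422983584
batt 0.05007312432124045
batt ext [[0.012, 0.0229, 0.0365], [0.0698, 0.058, 0.0526]]
```

View pics/s9.png

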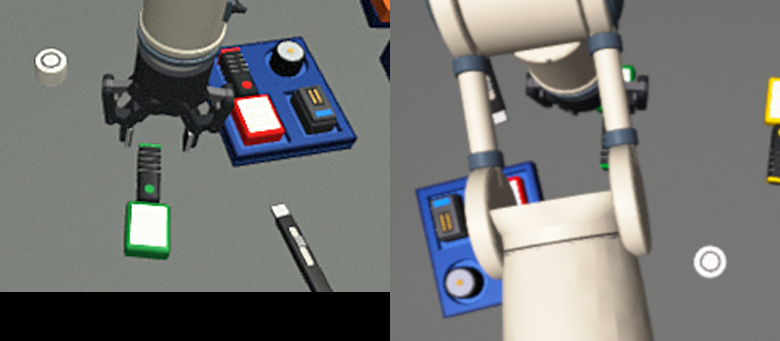

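Blue box: lamp, foot and battery read 43, 48 and 50 mm against 40, 46 and 48 expected; the camera reads about 2 mm high, so all three are seated. The gripper is over the green lamp (scene 148,190). Grip it.

>>> drive_tool(moves=[{"jaw": 0.7,"slide": [0.6,0.045,0.02],"dr": [0,-0.3,0]},{"jaw": 0.7,"slide": [0.8,0,0],"dr": [0,0,0]},{"jaw": 0.7,"slide": [0.8,0,0],"dr": [0,0,0]},{"jaw": 0.7,"slide": [0.8,0,0],"dr": [0,0,0]},{"jaw": 0.7,"slide": [0.46,0,0],"dr": [0,0,0]},{"jaw": 0.7,"slide": [0,0,0],"dr": [0,0,0]},{"jaw": 0.2,"slide": [0,0,0],"dr": [0,0,0]},{"jaw": 0.2,"slide": [0,0,0],"dr": [0,0,0]},{"jaw": 0.2,"slide": [0,0,0],"dr": [0,0,0]},{"jaw": 0.2,"slide": [0,0,0],"dr": [0,0,0]},{"jaw": 0.2,"slide": [0,0,0],"dr": [0,0,0]}], squeeze=50)

```text
t: 24.3
eef_pos: [0.6463, 0.123, 0.0866]
orientation: [0.022, 0.705, -0.023, 0.708]
ft_force: [0.2, 0.3, 5.6]
gripper_width: 0.315
```

```bash
python3 plan.py .4725 -.3104 .2 -12
```

```text
t 24.3 pos [0.6463 0.123  0.0866] F [0.2 0.3 5.6] w 0.315 q [ 0.14  0.3   1.38 -0.    1.46 -1.37]
turn needed(tool,deg) [8.4  0.27 0.05]
slide units: now-axes [ -3.783 -14.788  -4.857]  after-turn axes [ -3.779 -15.337  -2.662]
```

>>> drive_tool(moves=[{"jaw": 0.2,"slide": [-0.4,0,0],"dr": [0,0,0]},{"jaw": 0.2,"slide": [-0.8,0,0],"dr": [0,0,0]},{"jaw": 0.2,"slide": [-0.9,0,0],"dr": [0,0,0]},{"jaw": 0.2,"slide": [-0.9,0,0],"dr": [3,0.2,0]},{"jaw": 0.2,"slide": [-0.8,0,0],"dr": [5.4,0,0]},{"jaw": 0.2,"slide": [0,-0.5,-0.1],"dr": [0,0,0]},{"jaw": 0.2,"slide": [0,-0.95,-0.16],"dr": [0,0,0]},{"jaw": 0.2,"slide": [0,-0.95,-0.16],"dr": [0,0,0]},{"jaw": 0.2,"slide": [0,-0.95,-0.16],"dr": [0,0,0]},{"jaw": 0.2,"slide": [0,-0.95,-0.16],"dr": [0,0,0]},{"jaw": 0.2,"slide": [0,-0.95,-0.16],"dr": [0,0,0]},{"jaw": 0.2,"slide": [0,-0.95,-0.16],"dr": [0,0,0]}])

```text
t: 25.5
eef_pos: [0.5738, -0.0539, 0.1967]
orientation: [0.072, 0.705, -0.074, 0.701]
ft_force: [-0.1, -0.7, -2.5]
gripper_width: 0.313
```

```bash
python3 plan.py .4725 -.3104 .2 -12
```

```text
t 25.5 pos [ 0.5738 -0.0539  0.1967] F [-0.1 -0.7 -2.5] w 0.313 q [-0.15  0.04  1.48 -0.    1.63 -1.52]
turn needed(tool,deg) [ 0.11 -0.29  0.17]
slide units: now-axes [-0.074 -9.061 -1.542]  after-turn axes [-0.108 -9.064 -1.524]
```

>>> drive_tool(moves=[{"jaw": 0.2,"slide": [0,-0.95,-0.16],"dr": [0,0,0]},{"jaw": 0.2,"slide": [0,-0.95,-0.16],"dr": [0,0,0]},{"jaw": 0.2,"slide": [0,-0.95,-0.16],"dr": [0,0,0]},{"jaw": 0.2,"slide": [0,-0.95,-0.16],"dr": [0,0,0]},{"jaw": 0.2,"slide": [0,-0.95,-0.16],"dr": [0,0,0]},{"jaw": 0.2,"slide": [0,-0.95,-0.16],"dr": [0,0,0]},{"jaw": 0.2,"slide": [0,-0.95,-0.16],"dr": [0,0,0]},{"jaw": 0.2,"slide": [0,-0.95,-0.16],"dr": [0,0,0]},{"jaw": 0.2,"slide": [0,-0.8,-0.14],"dr": [0,0,0]},{"jaw": 0.2,"slide": [0,-0.5,-0.08],"dr": [0,0,0]},{"jaw": 0.2,"slide": [0,0,0],"dr": [0,0,0]},{"jaw": 0.2,"slide": [0,0,0],"dr": [0,0,0]}])

```text
t: 26.7
eef_pos: [0.4756, -0.3037, 0.1986]
orientation: [0.074, 0.704, -0.074, 0.702]
ft_force: [0.7, 0.4, -2.9]
gripper_width: 0.309
```

```bash
python3 plan.py .4725 -.3104 .13 -12
```

```text
t 26.7 pos [ 0.4756 -0.3037  0.1986] F [ 0.7  0.4 -2.9] w 0.309 q [-0.63  0.    1.51 -0.    1.63 -1.99]
turn needed(tool,deg) [ 0.01 -0.19  0.07]
slide units: now-axes [ 2.288 -0.237 -0.048]  after-turn axes [ 2.288 -0.239 -0.055]
```

>>> drive_tool(moves=[{"jaw": 0.2,"slide": [0.5,-0.24,-0.05],"dr": [0,0,0]},{"jaw": 0.2,"slide": [0.7,0,0],"dr": [0,0,0]},{"jaw": 0.2,"slide": [0.7,0,0],"dr": [0,0,0]},{"jaw": 0.2,"slide": [0.4,0,0],"dr": [0,0,0]},{"jaw": 0.2,"slide": [0,0,0],"dr": [0,0,0]},{"jaw": 0.2,"slide": [0,0,0],"dr": [0,0,0]}])

```text
t: 27.3
eef_pos: [0.473, -0.3106, 0.1305]
orientation: [0.073, 0.704, -0.074, 0.702]
ft_force: [0.5, -0.7, -2.2]
gripper_width: 0.315
```

```bash
python3 plan.py .4725 -.3104 .1007 -12;python3 look.py s10 80 150 230 290 330 110 480 270
```

```text
t 27.3 pos [ 0.473  -0.3106  0.1305] F [ 0.5 -0.7 -2.2] w 0.315 q [-0.64  0.04  1.6  -0.    1.51 -2.  ]
turn needed(tool,deg) [ 0.04 -0.13  0.13]
slide units: now-axes [ 0.995  0.006 -0.016]  after-turn axes [ 0.995  0.003 -0.018]
```

View pics/s10.png

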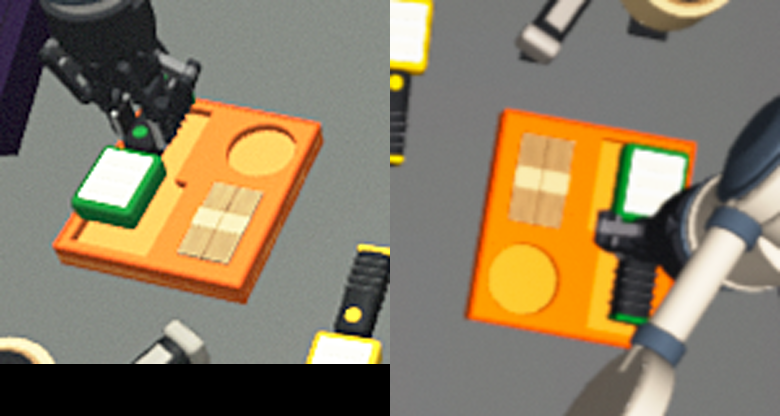

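Run:
```python
import numpy as np
w=np.load("cur.npz")
for n in("scene","top"):
    p=w[n].reshape(-1,3); c,s=np.cos(np.radians(-12)),np.sin(np.radians(-12)); d=p-[.4933,-.275,0]
    L=np.stack([d[:,0]*c+d[:,1]*s,-d[:,0]*s+d[:,1]*c,d[:,2]],1)
    m=(L[:,0]>.01)&(L[:,0]<.11)&(L[:,1]<.01)&(L[:,1]>-.1)&(L[:,2]>.06)&(L[:,2]<.09); q=L[m]
    print(n,"head z",np.median(q[:,2]).round(4),"x",np.percentile(q[:,0],[1,99]).round(4),"y",np.percentile(q[:,1],[1,99]).round(4),"expect x 9..75, y -66..-12")
    # pocket floor extents
    m=(abs(L[:,0]-.045)<.05)&(L[:,1]<.01)&(L[:,1]>-.09)&(L[:,2]<.019)&(L[:,2]>.010); q=L[m]
    print("  floor x",np.percentile(q[:,0],[1,99]).round(4),"y",np.percentile(q[:,1],[1,99]).round(4),"expect y -74..-4, x max 83")
```

```text
scene head z 0.0712 x [0.0108 0.0737] y [-0.0654 -0.0127] expect x 9..75, y -66..-12
  floor x [-0.0023  0.0924] y [-0.0792  0.004 ] expect y -74..-4, x max 83
top head z 0.0722 x [0.0124 0.0744] y [-0.0627 -0.0114] expect x 9..75, y -66..-12
  floor x [0.0055 0.0834] y [-0.0222 -0.0063] expect y -74..-4, x max 83
```

The measured head position agrees with the pocket. Lower until contact.

>>> drive_tool(moves=[{"jaw": 0.2,"slide": [0.4,0,0],"dr": [0,0,0]},{"jaw": 0.2,"slide": [0.3,0,0],"dr": [0,0,0]},{"jaw": 0.2,"slide": [0.18,0,0],"dr": [0,0,0]},{"jaw": 0.2,"slide": [0.08,0,0],"dr": [0,0,0]},{"jaw": 0.2,"slide": [0.04,0,0],"dr": [0,0,0]},{"jaw": 0.2,"slide": [0,0,0],"dr": [0,0,0]}])

```text
t: 28.0
eef_pos: [0.4729, -0.311, 0.1008]
orientation: [0.073, 0.704, -0.075, 0.703]
ft_force: [-0.6, 0.7, -2.2]
gripper_width: 0.31
```

```bash
python3 plan.py .4725 -.3104 .1003 -12
```

```text
t 28.0 pos [ 0.4729 -0.311   0.1008] F [-0.6  0.7 -2.2] w 0.31 q [-0.64  0.06  1.63 -0.    1.46 -2.  ]
turn needed(tool,deg) [ 0.   -0.08  0.15]
slide units: now-axes [ 0.018  0.017 -0.018]  after-turn axes [ 0.018  0.017 -0.018]
```

>>> drive_tool(moves=[{"jaw": 0.2,"slide": [0.04,0,0],"dr": [0,0,0]},{"jaw": 0.2,"slide": [0,0,0],"dr": [0,0,0]}])

```text
t: 28.2
eef_pos: [0.473, -0.3111, 0.1006]
orientation: [0.073, 0.704, -0.075, 0.703]
ft_force: [-2.8, 1.5, 5.5]
gripper_width: 0.312
```

Contact. Release and go to the white foot.

>>> drive_tool(moves=[{"jaw": 0.5,"slide": [0,0,0],"dr": [0,0,0]},{"jaw": 0.5,"slide": [0,0,0],"dr": [0,0,0]},{"jaw": 0.5,"slide": [0,0,0],"dr": [0,0,0]},{"jaw": 0.5,"slide": [-0.3,0,0],"dr": [0,0,0]},{"jaw": 0.5,"slide": [-0.8,0,0],"dr": [0,0,0]},{"jaw": 0.5,"slide": [-0.8,0,0],"dr": [0,0,0]},{"jaw": 0.7,"slide": [-0.8,0,0],"dr": [0,0,0]},{"jaw": 0.85,"slide": [-0.5,0,0],"dr": [0,0,0]}])

```text
t: 29.0
eef_pos: [0.4735, -0.3111, 0.1983]
orientation: [0.073, 0.703, -0.075, 0.703]
ft_force: [-0.1, -1.3, 0.7]
gripper_width: 0.824
```

```bash
python3 plan.py .449 -.0097 .19 -12
```

```text
t 29.0 pos [ 0.4735 -0.3111  0.1983] F [-0.1 -1.3  0.7] w 0.824 q [-0.64  0.    1.51 -0.    1.63 -2.  ]
turn needed(tool,deg) [0.   0.06 0.22]
slide units: now-axes [ 0.236  9.657 -2.887]  after-turn axes [ 0.276  9.656 -2.887]
```

>>> drive_tool(moves=[{"jaw": 0.85,"slide": [0,0.9,-0.27],"dr": [0,0,0]},{"jaw": 0.85,"slide": [0,0.95,-0.28],"dr": [0,0,0]},{"jaw": 0.85,"slide": [0,0.95,-0.28],"dr": [0,0,0]},{"jaw": 0.85,"slide": [0,0.95,-0.28],"dr": [0,0,0]},{"jaw": 0.85,"slide": [0,0.95,-0.28],"dr": [0,0,0]},{"jaw": 0.85,"slide": [0,0.95,-0.28],"dr": [0,0,0]},{"jaw": 0.85,"slide": [0,0.95,-0.29],"dr": [0,0,0]},{"jaw": 0.85,"slide": [0,0.95,-0.29],"dr": [0,0,0]},{"jaw": 0.85,"slide": [0.1,0.95,-0.29],"dr": [0,0,0]},{"jaw": 0.85,"slide": [0.1,0.95,-0.29],"dr": [0,0,0]},{"jaw": 0.85,"slide": [0,0.3,-0.09],"dr": [0,0,0]},{"jaw": 0.85,"slide": [0,0,0],"dr": [0,0,0]}])

```text
t: 30.2
eef_pos: [0.4481, -0.0056, 0.1889]
orientation: [0.072, 0.704, -0.074, 0.703]
ft_force: [0.3, -0.7, 1.2]
gripper_width: 0.848
```

>>> drive_tool(moves=[{"jaw": 0.85,"slide": [0,0,0],"dr": [0,0,0]}])

```text
t: 30.3
eef_pos: [0.4483, -0.0071, 0.189]
orientation: [0.073, 0.704, -0.075, 0.703]
ft_force: [1.0, 0.1, -0.2]
gripper_width: 0.847
```

```bash
python3 plan.py .449 -.0097 .084 -12;python3 look.py s11 80 150 350 290 200 110 480 270
```

```text
t 30.3 pos [ 0.4483 -0.0071  0.189 ] F [ 1.   0.1 -0.2] w 0.847 q [-0.09 -0.32  1.81 -0.    1.65 -1.45]
turn needed(tool,deg) [ 0.   -0.1   0.17]
slide units: now-axes [ 3.5   -0.071  0.048]  after-turn axes [ 3.5   -0.081  0.042]
```

View pics/s11.png

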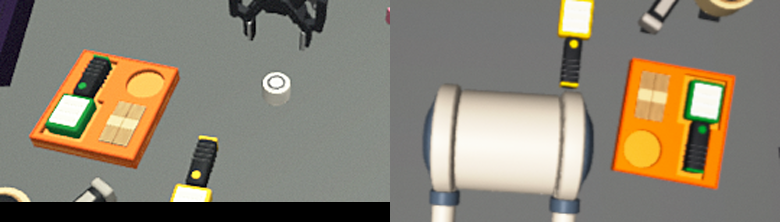

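The green lamp lies in its pocket (top 703,125), and the gripper is over the white foot (scene 276,88). Grip it.

>>> drive_tool(moves=[{"jaw": 0.85,"slide": [0.6,-0.07,0.05],"dr": [0,0,0]},{"jaw": 0.85,"slide": [0.8,0,0],"dr": [0,0,0]},{"jaw": 0.85,"slide": [0.8,0,0],"dr": [0,0,0]},{"jaw": 0.85,"slide": [0.8,0,0],"dr": [0,0,0]},{"jaw": 0.85,"slide": [0.5,0,0],"dr": [0,0,0]},{"jaw": 0.85,"slide": [0,0,0],"dr": [0,0,0]},{"jaw": 0.4,"slide": [0,0,0],"dr": [0,0,0]},{"jaw": 0.4,"slide": [0,0,0],"dr": [0,0,0]},{"jaw": 0.4,"slide": [0,0,0],"dr": [0,0,0]},{"jaw": 0.4,"slide": [0,0,0],"dr": [0,0,0]},{"jaw": 0.4,"slide": [0,0,0],"dr": [0,0,0]}])

```text
t: 31.5
eef_pos: [0.45, -0.0092, 0.0859]
orientation: [0.073, 0.703, -0.075, 0.704]
ft_force: [0.2, -0.9, 6.4]
gripper_width: 0.511
```

```bash
python3 plan.py .4514 -.2221 .19 -12
```

```text
t 31.5 pos [ 0.45   -0.0092  0.0859] F [ 0.2 -0.9  6.4] w 0.511 q [-0.09 -0.26  1.95 -0.    1.45 -1.46]
turn needed(tool,deg) [0.   0.09 0.14]
slide units: now-axes [-3.452 -6.94   1.527]  after-turn axes [-3.471 -6.931  1.522]
```

>>> drive_tool(moves=[{"jaw": 0.4,"slide": [-0.4,0,0],"dr": [0,0,0]},{"jaw": 0.4,"slide": [-0.8,0,0],"dr": [0,0,0]},{"jaw": 0.4,"slide": [-0.9,0,0],"dr": [0,0,0]},{"jaw": 0.4,"slide": [-0.9,0,0],"dr": [0,0,0]},{"jaw": 0.4,"slide": [-0.5,-0.5,0.1],"dr": [0,0,0]},{"jaw": 0.4,"slide": [0,-0.95,0.2],"dr": [0,0,0]},{"jaw": 0.4,"slide": [0,-0.95,0.2],"dr": [0,0,0]},{"jaw": 0.4,"slide": [0,-0.95,0.22],"dr": [0,0,0]},{"jaw": 0.4,"slide": [0,-0.95,0.22],"dr": [0,0,0]},{"jaw": 0.4,"slide": [0,-0.95,0.22],"dr": [0,0,0]},{"jaw": 0.4,"slide": [0,-0.95,0.22],"dr": [0,0,0]},{"jaw": 0.4,"slide": [0,-0.75,0.15],"dr": [0,0,0]}])

```text
t: 32.7
eef_pos: [0.4505, -0.2237, 0.1897]
orientation: [0.073, 0.704, -0.075, 0.702]
ft_force: [-0.1, 1.3, -0.8]
gripper_width: 0.509
```

>>> drive_tool(moves=[{"jaw": 0.4,"slide": [0,0,0],"dr": [0,0,0]},{"jaw": 0.4,"slide": [0,0,0],"dr": [0,0,0]}])

```text
t: 32.9
eef_pos: [0.4506, -0.2222, 0.1894]
orientation: [0.074, 0.704, -0.075, 0.702]
ft_force: [0.8, 0.1, -1.8]
gripper_width: 0.517
```

```bash
python3 plan.py .4514 -.2221 .125 -12
```

```text
t 32.9 pos [ 0.4506 -0.2222  0.1894] F [ 0.8  0.1 -1.8] w 0.517 q [-0.52 -0.16  1.68 -0.    1.63 -1.89]
turn needed(tool,deg) [-0.06 -0.14  0.1 ]
slide units: now-axes [2.148 0.014 0.031]  after-turn axes [2.148 0.01  0.026]
```

>>> drive_tool(moves=[{"jaw": 0.4,"slide": [0.6,0.01,0.03],"dr": [0,0,0]},{"jaw": 0.4,"slide": [0.7,0,0],"dr": [0,0,0]},{"jaw": 0.4,"slide": [0.6,0,0],"dr": [0,0,0]},{"jaw": 0.4,"slide": [0.25,0,0],"dr": [0,0,0]},{"jaw": 0.4,"slide": [0,0,0],"dr": [0,0,0]},{"jaw": 0.4,"slide": [0,0,0],"dr": [0,0,0]}])

```text
t: 33.5
eef_pos: [0.4519, -0.2219, 0.1257]
orientation: [0.073, 0.704, -0.075, 0.703]
ft_force: [0.4, 0.1, -0.2]
gripper_width: 0.507
```

```bash
python3 plan.py .4514 -.2221 .0999 -12;python3 look.py s12 80 150 230 290 330 110 480 270
```

```text
t 33.5 pos [ 0.4519 -0.2219  0.1257] F [ 0.4  0.1 -0.2] w 0.507 q [-0.52 -0.13  1.77 -0.    1.51 -1.88]
turn needed(tool,deg) [ 0.04 -0.06  0.14]
slide units: now-axes [ 0.859 -0.006 -0.014]  after-turn axes [ 0.859 -0.008 -0.014]
```

View pics/s12.png

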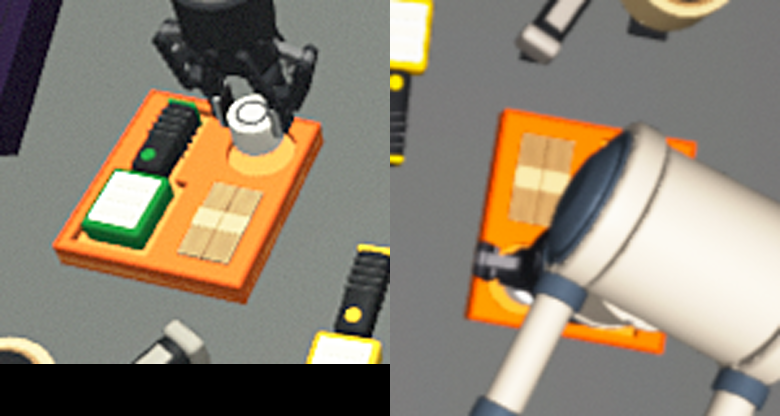

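The white foot hangs over the round pocket (scene 255,130), and the green lamp is seated. Lower until contact.

>>> drive_tool(moves=[{"jaw": 0.4,"slide": [0.35,0,0],"dr": [0,0,0]},{"jaw": 0.4,"slide": [0.27,0,0],"dr": [0,0,0]},{"jaw": 0.4,"slide": [0.15,0,0],"dr": [0,0,0]},{"jaw": 0.4,"slide": [0.06,0,0],"dr": [0,0,0]},{"jaw": 0.4,"slide": [0.03,0,0],"dr": [0,0,0]},{"jaw": 0.4,"slide": [0,0,0],"dr": [0,0,0]},{"jaw": 0.4,"slide": [0,0,0],"dr": [0,0,0]}])

```text
t: 34.3
eef_pos: [0.4509, -0.2221, 0.0999]
orientation: [0.073, 0.705, -0.074, 0.702]
ft_force: [-5.7, 3.5, 8.5]
gripper_width: 0.511
```

```bash
python3 plan.py .4514 -.2221 .0995 -12
```

```text
t 34.3 pos [ 0.4509 -0.2221  0.0999] F [-5.7  3.5  8.5] w 0.511 q [-0.52 -0.11  1.8  -0.    1.46 -1.88]
turn needed(tool,deg) [-0.01 -0.21  0.11]
slide units: now-axes [0.013 0.003 0.015]  after-turn axes [0.013 0.003 0.015]
```

Contact at exactly pick height + 14 mm. Release, lift, and back away so the cameras can see.

>>> drive_tool(moves=[{"jaw": 0.68,"slide": [0,0,0],"dr": [0,0,0]},{"jaw": 0.68,"slide": [0,0,0],"dr": [0,0,0]},{"jaw": 0.68,"slide": [0,0,0],"dr": [0,0,0]},{"jaw": 0.68,"slide": [-0.3,0,0],"dr": [0,0,0]},{"jaw": 0.68,"slide": [-0.8,0,0],"dr": [0,0,0]},{"jaw": 0.68,"slide": [-0.9,0,0],"dr": [0,0,0]},{"jaw": 0.68,"slide": [-0.9,0,0],"dr": [0,0,0]},{"jaw": 0.68,"slide": [-0.8,0.8,0],"dr": [0,0,0]},{"jaw": 0.68,"slide": [0,0.95,0],"dr": [0,0,0]},{"jaw": 0.68,"slide": [0,0.95,0],"dr": [0,0,0]},{"jaw": 0.68,"slide": [0,0.95,0],"dr": [0,0,0]},{"jaw": 0.68,"slide": [0,0.95,0],"dr": [0,0,0]}])

```text
t: 35.5
eef_pos: [0.4806, -0.0861, 0.2103]
orientation: [0.073, 0.704, -0.075, 0.703]
ft_force: [-0.1, -0.1, -1.4]
gripper_width: 0.678
```

>>> drive_tool(moves=[{"jaw": 0.68,"slide": [0,0.95,0],"dr": [0,0,0]},{"jaw": 0.68,"slide": [0,0.95,0],"dr": [0,0,0]},{"jaw": 0.68,"slide": [0,0.5,0],"dr": [0,0,0]},{"jaw": 0.68,"slide": [0,0,0],"dr": [0,0,0]},{"jaw": 0.68,"slide": [0,0,0],"dr": [0,0,0]}])

```text
t: 36.0
eef_pos: [0.4954, -0.0169, 0.2097]
orientation: [0.073, 0.704, -0.075, 0.703]
ft_force: [-0.4, -0.1, 0.5]
gripper_width: 0.677
```

```bash
python3 look.py s13 80 140 480 360 90 70 480 270
python3 - <<'E'
import numpy as np
W=np.load("cur.npz")
from fit import *
o=np.load("d0.npz")
for n in("scene","top"):
  w=W[n].reshape(-1,3)
  for b,cx,cy,a,items in(("blue",.4902,.3003,12.4,(("lamp",.045,-.039,40),("handle",-.03,-.039,44),("foot",-.052,.043,46),("batt",.04,.043,48))),("orange",.4933,-.275,-12,(("lamp",.045,-.039,40),("handle",-.03,-.039,44),("foot",-.052,.043,46)))):
    c,s=np.cos(np.radians(a)),np.sin(np.radians(a)); d=w-[cx,cy,0]
    L=np.stack([d[:,0]*c+d[:,1]*s,-d[:,0]*s+d[:,1]*c,d[:,2]],1)
    for q,x,y,e in items:
        m=np.hypot(L[:,0]-x,L[:,1]-y)<.01; v=L[m,2]; t=L[m]
        A=np.c_[t[:,:2],np.ones(len(t))]; k=~np.isnan(A[:,0]); sl=np.degrees(np.linalg.lstsq(A[k],t[k,2],rcond=None)[0][:2])
        print(n,b,q,round(1e3*float(np.nanmedian(v)),1),"exp",e,"slope deg",sl.round(1))
  for nm,sh,c,R,z in(('yellow','lamp',(.62,-.115),.09,.013),('knife','knife',(.73,.305),.1,.009)):
    for src,ww in(("before",o[n+"_w"]),("now",W[n])):
        x,f=fit(ww,None,sh,c,R,z,[-.1,.3]); print(n,nm,src,x[:2].round(4),np.degrees(x[2]).round(1))
E
```

```text
scene blue lamp 43.2 exp 40 slope deg [ 0.4 -2.6]
scene blue handle 45.4 exp 44 slope deg [1.  2.1]
scene blue foot 48.3 exp 46 slope deg [0.6 2.7]
scene blue batt 49.9 exp 48 slope deg [-5.  -0.7]
scene orange lamp 42.7 exp 40 slope deg [0.7 4.4]
scene orange handle 44.9 exp 44 slope deg [  2.2 -28.8]
scene orange foot 48.0 exp 46 slope deg [6.  3.5]
scene yellow before [ 0.617  -0.1165] -8.2
scene yellow now [ 0.6168 -0.1164] -8.1
scene knife before [0.7254 0.3057] 16.8
scene knife now [0.7253 0.3057] 16.7
top blue lamp 43.0 exp 40 slope deg [-3.4 -4.2]
top blue handle 45.0 exp 44 slope deg [-0.5  0.7]
top blue foot 48.6 exp 46 slope deg [ 0.5 -1.6]
top blue batt 50.4 exp 48 slope deg [-0.2  3.1]
top orange lamp 42.5 exp 40 slope deg [-3.6 -3.1]
top orange handle 44.7 exp 44 slope deg [1.3 2.2]
top orange foot 47.7 exp 46 slope deg [-0.6 -2.4]
top yellow before [ 0.6199 -0.1148] -8.1
top yellow now [ 0.6208 -0.1142] -8.7
top knife before [0.7295 0.3078] 17.1
top knife now [0.7291 0.3077] 17.1
```

View pics/s13.png

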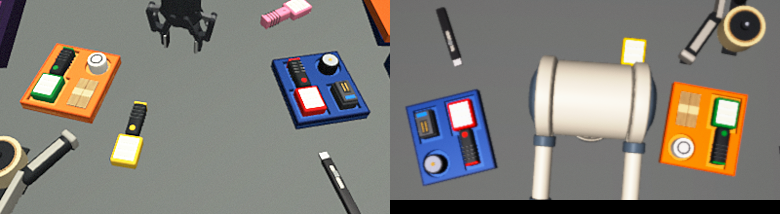

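All five parts are in their pockets at the right heights, and the yellow lamp and knife have not moved. Hand in.

Run:
```python
from bench import robot
print(robot.sign_off()); print(robot.sense()["t"])
```

```text
the job is handed in; nothing more can be done
None
the job is handed in; nothing more can be done
```

Both lamp sets are packed and the job was handed in at about 36 s of the 112 s allowed. I placed the parts in the order you gave: red lamp, black magnet foot and battery pack in the blue box, then green lamp and white loop foot in the orange box.

- **Setting down:** Each part was lowered until light contact (largest force reading about 9 N) before the jaws opened. Contact came 14–15 mm above the height at which the part was picked, which matches the pocket floors.
- **Seating:** In both cameras every part lies inside its pocket, right side up. Measured tops came out 1–3 mm above the nominal heights. I put that down to the depth cameras, which read the cart and the lamps high by about the same amount before I moved anything.
- **Tilt:** The tilt fits were noisy. One orange-handle value in the scene camera gave 29°, but the top camera showed about 2° there and the pictures show the lamp flat.
- **Left alone:** The yellow lamp and knife measure within 1 mm of where they started. The tape gun I checked only by eye, and it looks unmoved. The pink lamp was not touched.

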